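Pack the lug-nut recheck carrier

ROBOT

A 7-joint arm with a two-finger parallel gripper is mounted at the origin on the work surface. World frame = base frame: x ahead of the robot, y to its left, z up, the work surface at z = 0. Lengths are in mm, angles in rad, forces in N, time in s.
With the tool pointing down it reaches from about 375 to 925 mm from the base axis. Payload 3.1 kg.
Tool frame: the origin (TCP) lies midway between the tips of the shut fingers; the grasp point (between the pads) lies 19 mm behind it (arm.grip_point_offset is the z of the grasp point in the tool frame, in mm); z points along the fingers, y is the direction in which the jaws open and shut (so a half turn about z gives the same grasp; the last joint's range is limited). The gripper opens to 85 mm and grips with 20 to 120 N. Pads are 22 mm wide; open, the fingers measure 114 mm over their backs; the gripper's body (76 mm by 85 mm) begins 54 mm behind the grasp point. The pads swing forward as they close: fully open they stand 13 mm farther back than shut.
Start: joints at [-0.098, 0.383, 0.044, 1.598, -0.018, 1.161, -0.05], TCP at [650.002, 0.022, 231.269] pointing down, gripper open.
Joint ranges: [-2.61, 2.61], [-0.41, 2.15], [-1.48, 1.57], [0, 2.5], [-1.57, 4.71], [0.05, 1.97], [-2.85, 2.85]. Speed limits (rad/s): [2.79, 2.79, 3.14, 3.14, 3.14, 3.14, 3.14].

INTERFACE

Orientations are given as a unit quaternion [w, x, y, z].
In Python, from plant import readout, capture, camera_model, workorder, arm gives the robot as it stands.
- The arm moves only by the tool step_arm, never from a script. Its argument "motion" is a list of rows, each a list of 3 entries, a list of its own where there are three numbers: the turn, a rotation vector about the tool's x, y, z in degrees, then the shift along the tool's x, y, z in m, then the closure, from 0 (fully open) to 1 (shut). In form: [[[wx, wy, wz], [tx, ty, tz], fingers], ...]. A call has 1 to 5 rows; each row is the pose to reach, as a shift and turn from the pose measured when the call began, along the tool's axes at that moment; what a row does not reach only later rows make up. A row lasts 1/12 s, in which the tool goes at most 41.7 mm and 7.16 degrees, less where a joint would pass 70% of its speed; a pose out of reach is approached as far as the arm can. A call with a gripper value outside its range is refused whole. The fingers move at their own pace and stop on an object; "newtons" is the grip in N (left out, the last holds). Time passes only in rows, so rows that repeat a pose let the fingers close. It gives the time, the measured TCP pose, the force and the opening at its end, in the units of the state.
- readout.observe(): the state, without advancing time (a new reading comes with each control period).
- capture(name): name is "scene" or "side" or "wrist"; returns the picture (420x560x3 uint8, red, green, blue); there is no depth.
- camera_model(name): a dict with "camera_matrix" (3x3 intrinsics, pixels), "world_from_camera" (4x4, takes a point from camera to world coordinates); the wrist camera has in their place "mount" (4x4, takes a point from camera to tool coordinates, whose origin is the TCP and whose axes are the flange's). Camera axes: x right, y up, looking along -z (the intrinsics and any distortion apply to the point x, -y, -z); pixel columns grow to the right and rows downward; lengths in mm; the calibration is good to about 2 mm. A picture is of the moment at which its call begins: read the wrist's pose just before it. camera_model takes no time and is no camera call.
- workorder.hand_in(): hands the job in, once; it reports no verdict.
The state is a dict: "time": time; "joint_positions": joint angles; "dq": joint speeds; "joint_efforts": joint torques, N m; "tcp_pos": TCP position; "ee_rot": TCP orientation; "ft_force": force on the tool from outside, world axes, zero at the start; "ft_torque": the same for the moment, N m; "width": finger opening in mm.
Only numpy, scipy, OpenCV 4.12 (cv2) and the standard library are available. Lean on these libraries where they do the work, as an engineer would, in place of code of your own. Each camera call takes 0.05 s, during which the arm holds its last target.

TASK

Pack the carrier for the recheck: stand the three closed, domed lug nuts dome up in the lower tier, one in each round pocket of the black rubber grommet mat. Then set the loose upper tray over them so that all four corner holes drop over the posts and it rests level on their shoulders, and last of all lay the red-handled plug gauge in the upper tray, alongside the tray's handle on either side of it. Leave the two open flange nuts, the bolt and the canister where they stand.

Things in the scene. Friction and masses are not known exactly. Their poses are not given: they have to be found in the camera images.
- lug_nut1: closed-end lug nut, bronze-coloured, dome up: tapered round seat at the bottom (21 mm across underneath, widening to 28 mm at 6 to 8 mm height), hexagon 24 mm across flats from 8 to 34 mm height, smooth closed dome above, 44 mm tall in all, about 0.09 kg. Origin: centre of the underside; z up through the dome; two flats face its +x and -x. To be packed.
- lug_nut2: closed-end lug nut, bronze-coloured, dome up: tapered round seat at the bottom (21 mm across underneath, widening to 28 mm at 6 to 8 mm height), hexagon 24 mm across flats from 8 to 34 mm height, smooth closed dome above, 44 mm tall in all, about 0.09 kg. Origin: centre of the underside; z up through the dome; two flats face its +x and -x. To be packed.
- lug_nut3: closed-end lug nut, bronze-coloured, dome up: tapered round seat at the bottom (21 mm across underneath, widening to 28 mm at 6 to 8 mm height), hexagon 24 mm across flats from 8 to 34 mm height, smooth closed dome above, 44 mm tall in all, about 0.09 kg. Origin: centre of the underside; z up through the dome; two flats face its +x and -x. To be packed.
- plug_gauge: go/no-go plug gauge, lying flat: red hexagonal handle 18 mm across flats, 76 mm long, a polished steel plug 14 mm in diameter at each end (long at +x, short at -x); reaches from -58 to +72 mm along its x, about 0.14 kg. Origin: on its axis (9 mm above what it lies on), at the handle's middle; x along the gauge.
- carrier: carrier's lower tier, fixed: 170 (x) by 250 mm (y), black rubber mat, top at z 9 mm, with three round pockets 40 mm across at x 0, y -58, 0, 58 mm, steel floor at z 3 mm. Four aluminium posts at x +-66, y +-106 mm: 22 mm thick up to a shoulder at z 58 mm, then an 8 mm pin tapering to 3.6 mm at its top, z 76 mm. Origin: centre of underside, z up.
- upper_tray: upper tier, loose aluminium tray, 170 (x) by 250 mm (y), 0.4 kg: floor 4 mm thick, 14 mm holes at x +-66, y +-106 mm, rim 16 mm high. Handle over the middle: black bar along x, 10 mm thick (y), 100 mm long, z 38 to 56 mm, legs at x +-44 mm; a free bay 162 (x) by 116 mm (y) each side. Fits the posts either way round, underside on the shoulders. Origin: centre of underside, z up.
- flange_nut1: flange nut, a look-alike that does not belong in the carrier: bronze-coloured, 24 mm tall, flat round flange 40 mm across at the bottom, hexagon 24 mm across flats, open bore showing as a dark hole on top. Origin: centre of the underside. Stays where it is.
- flange_nut2: flange nut, a look-alike that does not belong in the carrier: bronze-coloured, 24 mm tall, flat round flange 40 mm across at the bottom, hexagon 24 mm across flats, open bore showing as a dark hole on top. Origin: centre of the underside. Stays where it is.
- canister: screw-top aluminium canister with a knurled lid, 54 mm in diameter, 64 mm tall, 0.28 kg, a bystander. Origin: centre of its underside.
- hex_bolt: steel hexagon bolt standing on its head, a bystander: head 24 mm across flats and 10 mm high, 16 mm shank, 60 mm tall. Origin: centre of the underside of the head.
There are look-alikes about, which are no part of the job. Leave any blue, purple or yellow look-alike of the lug_nut3 alone.

How it is judged (in metres and radians):
On the way, in this order (a step that is already met when the one before it is completed fails the run):
1. each of the three lug nuts stands in a pocket (x of lug_nut1 in the frame of carrier between -0.01 and 0.01 m and z of lug_nut1 in the frame of carrier between 0 and 0.007 m and angle between each of lug_nut1, lug_nut2, lug_nut3's own z axis and vertical below 0.15 rad and (y of lug_nut1 in the frame of carrier between -0.068 and -0.048 m or y of lug_nut1 in the frame of carrier between -0.01 and 0.01 m or y of lug_nut1 in the frame of carrier between 0.048 and 0.068 m) and linear speed of each of lug_nut1, lug_nut2, lug_nut3 below 0.02 m/s and x of lug_nut2 in the frame of carrier between -0.01 and 0.01 m and z of lug_nut2 in the frame of carrier between 0 and 0.007 m and (y of lug_nut2 in the frame of carrier between -0.068 and -0.048 m or y of lug_nut2 in the frame of carrier between -0.01 and 0.01 m or y of lug_nut2 in the frame of carrier between 0.048 and 0.068 m) and x of lug_nut3 in the frame of carrier between -0.01 and 0.01 m and z of lug_nut3 in the frame of carrier between 0 and 0.007 m and (y of lug_nut3 in the frame of carrier between -0.068 and -0.048 m or y of lug_nut3 in the frame of carrier between -0.01 and 0.01 m or y of lug_nut3 in the frame of carrier between 0.048 and 0.068 m)), for 0.2 s.
2. the upper tray is home on all four posts over the nuts (all of step 1 and x of upper_tray in the frame of carrier between -0.008 and 0.008 m and y of upper_tray in the frame of carrier between -0.008 and 0.008 m and z of upper_tray in the frame of carrier between 0.054 and 0.062 m and angle between upper_tray's own z axis and vertical below 0.04 rad and angle between the x axis of upper_tray and the x axis of carrier, either way round below 0.08 rad and linear speed of upper_tray below 0.02 m/s), for 0.2 s.
3. the plug gauge lies in the seated upper tray (all of step 2 and x of plug_gauge in the frame of upper_tray between -0.04 and 0.04 m and z of plug_gauge in the frame of upper_tray between 0.008 and 0.019 m and (y of plug_gauge in the frame of upper_tray between 0.01 and 0.118 m or y of plug_gauge in the frame of upper_tray between -0.118 and -0.01 m) and angle between the x axis of plug_gauge and the x axis of upper_tray, either way round below 0.4 rad and linear speed of plug_gauge below 0.02 m/s), for 0.2 s.
At the end, for the whole second after the job is handed in: Each lug nut upright (0.15 rad) on its pocket's floor, within 10 mm of centre; upper tray level (0.04 rad) on the shoulders, within 8 mm and 0.08 rad of the carrier; gauge flat on the tray floor beside the handle, along it within 0.4 rad, its middle within 40 mm in x; all released, at rest (all of step 3); the robot touches nothing.
It fails at once if a flange nut was shifted more than 30 mm or knocked over (distance of flange_nut1 from where it was at the start of the episode above 0.03 m or angle between flange_nut1's own z axis and vertical above 0.5 rad).
It fails at once if a flange nut was shifted more than 30 mm or knocked over (distance of flange_nut2 from where it was at the start of the episode above 0.03 m or angle between flange_nut2's own z axis and vertical above 0.5 rad).
It fails at once if the canister was shifted more than 30 mm or knocked over (distance of canister from where it was at the start of the episode above 0.03 m or angle between canister's own z axis and vertical above 0.5 rad).
It fails at once if the bolt was shifted more than 30 mm or knocked over (distance of hex_bolt from where it was at the start of the episode above 0.03 m or angle between hex_bolt's own z axis and vertical above 0.5 rad).
It also fails if it takes over 128 s, if anything falls off the work surface, if the arm or the gripper's body presses on something with over 40 N, if the wrist force passes 120 N, or if a joint passes its speed limit or range.

## Working session

There is one attempt and no reset: what is moved stays moved. The work goes in short steps, Python scripts to look and compute and a tool call to move; the robot and the scene stay as the last step left them, time stands still between calls to the robot, and variables do not carry over. Pictures are saved under pics/ and viewed, and the job is handed in when it is done.

Besides the shell and the picture viewer there is one more tool, called after ">>>" as name([rows], argument=value, ...), one row to a line, values as JSON. step_arm: Moves the arm, as the interface text tells. Its arguments: {"type":"object","properties":{"motion":{"type":"array"},"newtons":{"type":"number"}},"required":["motion"]}

```bash
ls; mkdir -p pics
python3 - <<'E'
from plant import readout, capture, camera_model, workorder, arm
import cv2
print(readout.observe()); print(arm.grip_point_offset)
for n in ["scene","side","wrist"]:
    cv2.imwrite(f"pics/{n}0.png",cv2.cvtColor(capture(n),cv2.COLOR_RGB2BGR)); print(n,camera_model(n))
E
```

```text
pics
{'time': 0.0, 'joint_positions': array([-0.09778621,  0.38386106,  0.04383634,  1.59961636, -0.01790882,
        1.16120739, -0.04991766]), 'dq': array([ 1.65938573e-03,  6.70925828e-05, -3.23130397e-04,  3.07415225e-04,
       -1.95034518e-03, -5.37952589e-04, -6.92421533e-04]), 'joint_efforts': array([-8.41360106e-04, -4.33466363e+01,  1.02427706e+00, -2.49513745e+01,
        1.06121189e-02,  1.12996699e-02, -5.17373280e-06]), 'tcp_pos': array([ 6.49031483e+02, -1.55378514e-02,  2.29850745e+02]), 'ee_rot': array([-0.00090402,  0.70709133,  0.70712094, -0.00100235]), 'ft_force': array([-0.41565721,  0.57274732,  0.07561031]), 'ft_torque': array([ 0.03814654, -0.01301334, -0.02732594]), 'width': 85.28411273842595}
-18.700000000000003
scene {'camera_matrix': array([[465.3174543 ,   0.        , 277.64424043],
       [  0.        , 465.3174543 , 204.2760464 ],
       [  0.        ,   0.        ,   1.        ]]), 'world_from_camera': array([[ 6.07118649e-01, -3.98810056e-01,  6.87282683e-01,
         1.11458401e+03],
       [ 7.94287972e-01,  3.29252265e-01, -5.10587470e-01,
       
[... 561 characters left out ...]
      [-2.40586261e-02,  8.55456859e-01,  5.17314938e-01,
         5.85451528e+02],
       [ 0.00000000e+00,  0.00000000e+00,  0.00000000e+00,
         1.00000000e+00]])}
wrist {'camera_matrix': array([[305.97712953,   0.        , 284.68063342],
       [  0.        , 305.97712953, 211.3200178 ],
       [  0.        ,   0.        ,   1.        ]]), 'mount': array([[ 6.27321789e-04,  9.44610618e-01,  3.28192607e-01,
         8.54368913e+01],
       [ 9.99999612e-01, -3.89720120e-04, -7.89742902e-04,
         9.34555108e-01],
       [-6.18096268e-04,  3.28192976e-01, -9.44610496e-01,
        -1.42463478e+02],
       [ 0.00000000e+00,  0.00000000e+00,  0.00000000e+00,
         1.00000000e+00]])}
```

View pics/scene0.png

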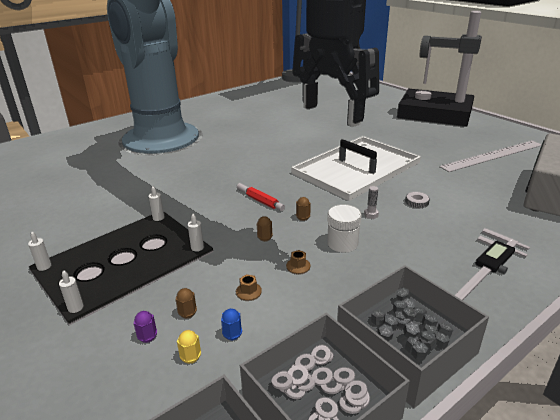

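View pics/side0.png

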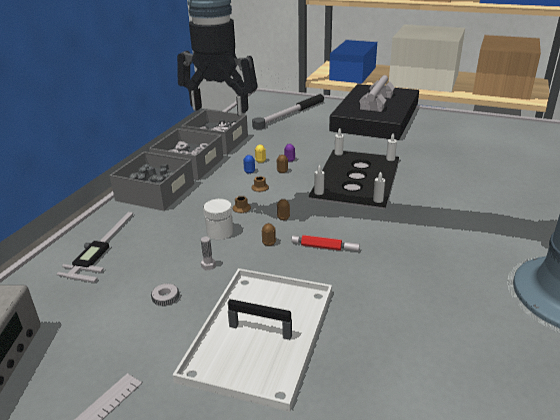

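View pics/wrist0.png

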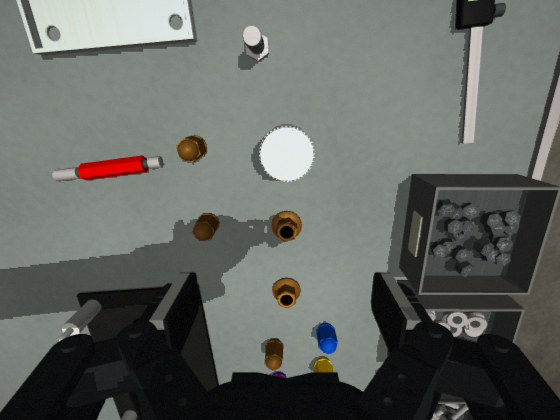

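The scene view shows:
- **Domed bronze nuts:** (303,208), (265,228) and (186,303), which are the targets.
- **Open flange nuts:** (298,262) and (249,287), which stay.
- **Coloured look-alikes:** purple (145,326), yellow (189,346) and blue (231,324).
- **Other items:** gauge (260,197), tray (357,165), bolt (373,202), canister (343,228) and carrier (120,255).

Next I'll crop the choices and measure positions.

```bash
cat > h.py <<'E'
import numpy as np, cv2
from plant import readout, capture, camera_model, workorder, arm
from scipy.spatial.transform import Rotation as R
def pose():
    s=readout.observe(); q=s["ee_rot"]; T=np.eye(4); T[:3,:3]=R.from_quat([q[1],q[2],q[3],q[0]]).as_matrix(); T[:3,3]=s["tcp_pos"]; return T
def cam(n,T=None):
    m=camera_model(n); return m["camera_matrix"],(m["world_from_camera"] if n!="wrist" else (pose() if T is None else T)@m["mount"])
def ray(c,p):
    K,W=c; d=np.array([(p[0]-K[0,2])/K[0,0],-(p[1]-K[1,2])/K[1,1],-1]); d=W[:3,:3]@d; return W[:3,3],d/np.linalg.norm(d)
def onz(c,p,z):
    o,d=ray(c,p); return o+d*(z-o[2])/d[2]
def tri(cs,ps):
    A=np.zeros((3,3));b=np.zeros(3)
    for c,p in zip(cs,ps):
        o,d=ray(c,p);M=np.eye(3)-np.outer(d,d);A+=M;b+=M@o
    x=np.linalg.solve(A,b); r=[np.linalg.norm((np.eye(3)-np.outer(ray(c,p)[1],ray(c,p)[1]))@(x-ray(c,p)[0])) for c,p in zip(cs,ps)]
    return x,max(r)
def proj(c,X):
    K,W=c; q=np.linalg.inv(W)@np.append(X,1); return np.array([K[0,2]+K[0,0]*q[0]/-q[2],K[1,2]-K[1,1]*q[1]/-q[2]])
def blobs(img,lo,hi,amin=40):
    hsv=cv2.cvtColor(img,cv2.COLOR_RGB2HSV); m=cv2.inRange(hsv,lo,hi)
    n,l,s,c=cv2.connectedComponentsWithStats(m)
    return [(np.round(c[i],1),s[i]) for i in range(1,n) if s[i,4]>=amin],l
def save(name,img,box=None,k=1):
    if box: x0,y0,x1,y1=box; img=img[y0:y1,x0:x1]
    img=cv2.resize(img,None,fx=k,fy=k,interpolation=cv2.INTER_CUBIC); cv2.imwrite("pics/"+name+".png",cv2.cvtColor(img,cv2.COLOR_RGB2BGR))
E
python3 - <<'E'
from h import *
for n in ["scene","side","wrist"]:
    im=cv2.cvtColor(cv2.imread(f"pics/{n}0.png"),cv2.COLOR_BGR2RGB)
    b,l=blobs(im,(6,110,30),(22,255,255))
    print(n)
    for c,s in b: print(c,s)
    b,l=blobs(im,(0,180,80),(4,255,255)); print('red',b)
im=cv2.cvtColor(cv2.imread("pics/scene0.png"),cv2.COLOR_BGR2RGB)
save("sc_crop",im,(120,150,420,370),2.6)
im=cv2.cvtColor(cv2.imread("pics/side0.png"),cv2.COLOR_BGR2RGB)
save("si_crop",im,(160,120,420,320),3)
save("si_crop2",im,(160,250,360,420),4)
im=cv2.cvtColor(cv2.imread("pics/scene0.png"),cv2.COLOR_BGR2RGB)
save("sc_crop2",im,(20,170,230,330),3.8)
E
```

```text
scene
[226.3  43.6] [ 171    0  112  100 9359]
[88.2 71.7] [  44   21   88  105 6242]
[302.9 208.4] [296 197  14  23 265]
[264.3 228.4] [257 217  15  24 302]
[298.  263.5] [287 250  23  24 353]
[248.2 289. ] [236 275  25  25 417]
[185.7 302.8] [176 288  21  30 475]
[188.5 349.9] [177 330  23  33 284]
red [(array([261.4, 196.5]), array([246, 187,  32,  21, 271], dtype=int32))]
side
[505.8  67.4] [ 473   36   67   64 2554]
[282.1 163.6] [277 155  11  18 163]
[259.6 184.6] [252 177  16  14 157]
[241.  205.5] [233 197  18  16 180]
[282.9 209.5] [277 200  13  20 204]
[268.3 234.4] [262 224  14  22 244]
red [(array([321.1, 242.2]), array([301, 236,  41,  14, 371], dtype=int32))]
wrist
[191.5 148.2] [176 135  31  27 602]
[286.2 224. ] [272 211  30  31 578]
[205.5 226.5] [192 213  27  28 528]
[286.2 290.3] [273 278  28  30 535]
[273.6 353.8] [265 339  18  31 474]
red [(array([111.4, 167.7]), array([  77,  156,   70,   24, 1094], dtype=int32))]
```

View pics/sc_crop.png

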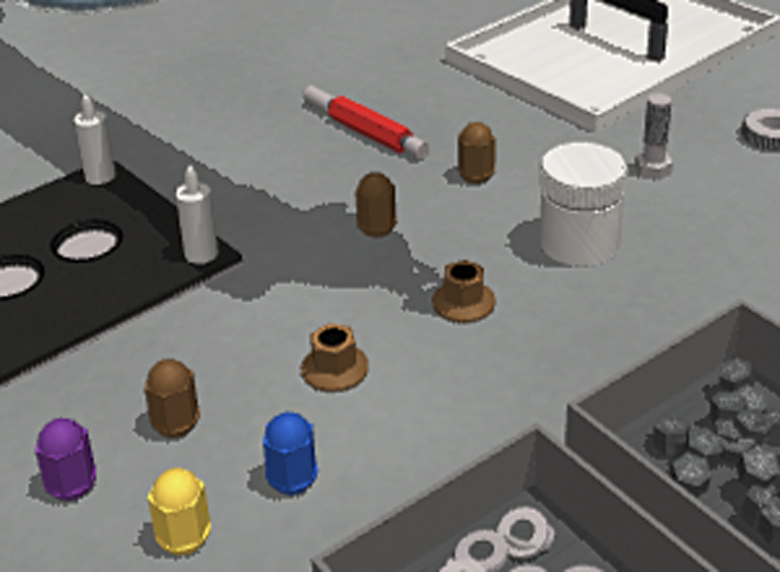

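View pics/si_crop.png

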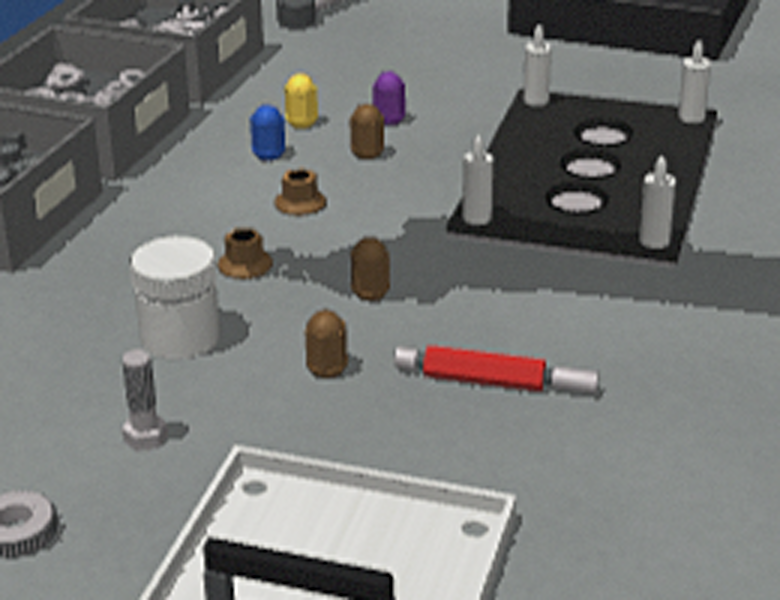

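View pics/si_crop2.png

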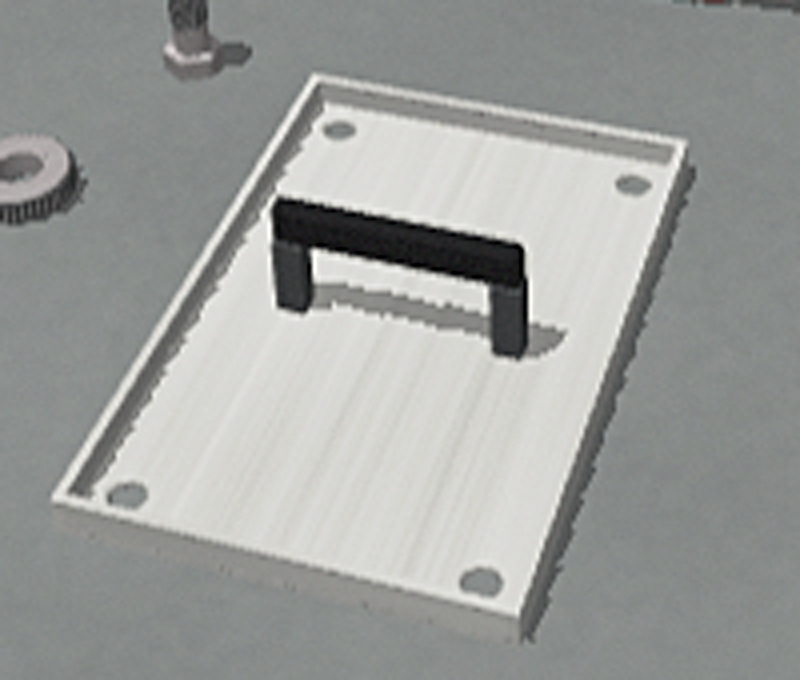

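View pics/sc_crop2.png

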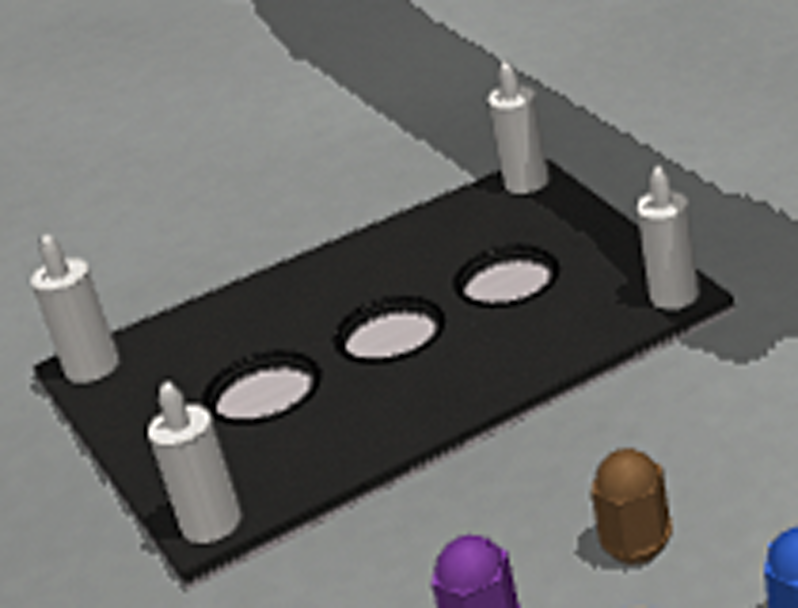

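The crops confirm the three domed, closed bronze nuts at scene (303,208), (265,228) and (186,303). The two at (298,262) and (249,287) have bores and flanges. Next I'll triangulate.

Run:
```python
from h import *
S=cam("scene");D=cam("side")
T=pose();Wc=cam("wrist",T)
np.set_printoptions(precision=1,suppress=True)
print("nuts")
for a,b,w in [((302.9,208.4),(268.3,234.4),(191.5,148.2)),((264.3,228.4),(282.9,209.5),(205.5,226.5)),((185.7,302.8),(282.1,163.6),(273.6,353.8)),((298,263.5),(241,205.5),(286.2,224)),((248.2,289),(259.6,184.6),(286.2,290.3))]:
    print(*tri([S,D],[a,b]),'3:',*tri([S,D,Wc],[a,b,w]),'sc',onz(S,a,21)[:2],'wr',onz(Wc,w,22)[:2])
print("pins")
P=[]
for nm,a,b in [("--",(32.4,232.4),(392.7,135)),("+-",(64.5,271.3),(339.7,130)),("-+",(153.2,187.4),(380,173.3)),("++",(192.9,214.7),(319.3,166.7))]:
    x,r=tri([S,D],[a,b]);P.append(x);print(nm,x,r)
P=np.array(P);print("c",P.mean(0)); 
u=(P[2]+P[3]-P[0]-P[1]); v=(P[1]+P[3]-P[0]-P[2]);print("yaw",np.degrees(np.arctan2(-u[0],u[1])),np.degrees(np.arctan2(v[1],v[0])))
print("tray holes")
for p in [(244.8,282.5),(318.3,296.3),(191.8,373.8),(280.3,395.5)]: print(onz(D,p,3))
print("gauge",tri([S,D],[(261.4,196.5),(321.1,242.2)]),onz(Wc,(111.4,167.7),10))
# gauge ends wrist
print(onz(Wc,(54,174.5),9),onz(Wc,(162,162),9))
```

```text
nuts
[542.4  36.9  20.3] 0.2874082990601385 3: [542.7  37.7  20.1] 1.594868500994732 sc [543.5  36.3] wr [544.5  39.1]
[550.3 -59.1  20.2] 0.42469937841069627 3: [550.6 -58.5  19.9] 1.4732117458174332 sc [551.8 -59.7] wr [552.3 -56.4]
[ 632.3 -258.3   20.4] 0.9133925325619938 3: [ 632.9 -258.    20.1] 1.6741458104441227 sc [ 634.  -258.2] wr [ 634.2 -254.8]
[651.1 -64.9   6.4] 0.39642778020421665 3: [650.8 -62.5   5.7] 3.1620647118074263 sc [665.7 -76.5] wr [651.9 -52.9]
[ 651.2 -163.9    7. ] 0.9604309009618822 3: [ 651.1 -162.     6. ] 3.1204381659724425 sc [ 665.9 -171.9] wr [ 652.2 -147.8]
pins
-- [ 393.9 -394.2   74.2] 0.04061058463349689
+- [ 524.9 -382.8   73.8] 0.5473146413041646
-+ [ 378.  -183.1   74. ] 0.7542049056098851
++ [ 508.5 -171.7   73.8] 0.2116805291820229
c [ 451.3 -282.9   74. ]
yaw 4.378988092069182 5.001678436324131
tray holes
[532.3 166.3   3. ]
[400.3 155.9   3. ]
[515.8 377.6   3. ]
[384.  367.2   3. ]
gauge (array([442.3,  12.4,  10.3]), np.float64(0.30798109785864564)) [442.7  14.4  10. ]
[371.1   5.9   9. ] [503.8  21.1   9. ]
```

Run:
```python
from h import *
im=cv2.cvtColor(cv2.imread("pics/wrist0.png"),cv2.COLOR_BGR2RGB)
a=[cv2.resize(im[y-28:y+28,x-28:x+28],(390,390),interpolation=cv2.INTER_CUBIC) for x,y in [(191,148),(205,226)]]
save("hex0",np.hstack(a))
S=cam("scene");D=cam("side")
i1=cv2.cvtColor(cv2.imread("pics/scene0.png"),cv2.COLOR_BGR2RGB);i2=cv2.cvtColor(cv2.imread("pics/side0.png"),cv2.COLOR_BGR2RGB)
for n,lo,hi in [("blue",(105,150,50),(125,255,255)),("yel",(23,150,60),(32,255,255)),("pur",(135,100,40),(155,255,255))]:
    a=[(c,s[4]) for c,s in blobs(i1,lo,hi,80)[0] if c[1]>200];b=[(c,s[4]) for c,s in blobs(i2,lo,hi,40)[0] if 200<c[0]<320 and c[1]>130];print(n,a,b)
    if a and b: print(tri([S,D],[a[0][0],b[0][0]]))
```

```text
blue [(array([231.1, 324.1]), np.int32(515))] [(array([248.9, 164. ]), np.int32(168))]
(array([ 708.27181068, -229.67319229,   20.38097775]), np.float64(0.7867889192064679))
yel [(array([189.4, 343. ]), np.int32(269))] [(array([260. , 153.6]), np.int32(149))]
(array([ 704.80319638, -290.26397125,   22.27276406]), np.float64(0.2700818451522113))
pur [(array([144.8, 326.3]), np.int32(554))] [(array([289.7, 151.9]), np.int32(141))]
(array([ 638.35225572, -323.82309328,   21.39212487]), np.float64(1.7568103447654544))
```

View pics/hex0.png

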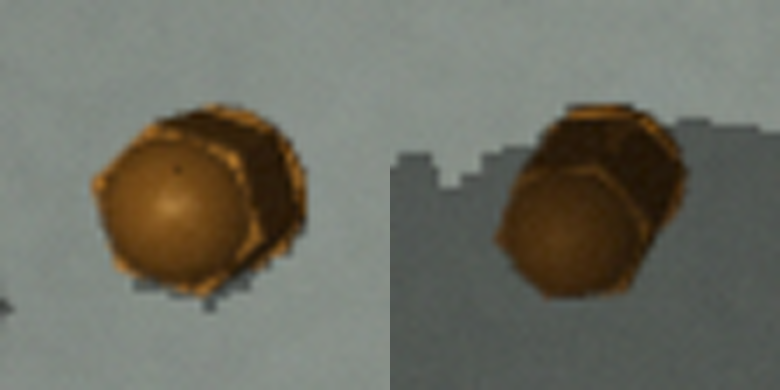

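Nut 1's flats face about 14/74°, nut 2's about 39/-21°. The move helper comes next.

```bash
cat >> h.py <<'E'
def Rt(yaw):  # tool y (jaw) direction at yaw deg in world, z down
    a=np.radians(yaw); y=np.array([np.cos(a),np.sin(a),0]); z=np.array([0,0,-1.]); return np.column_stack([np.cross(y,z),y,z])
def go(*targets):
    T=pose(); s=readout.observe()
    print("t",round(s["time"],2),"tcp",np.round(T[:3,3],1),"jawyaw",round(np.degrees(np.arctan2(T[1,1],T[0,1])),1),"F",np.round(s["ft_force"],1),"w",round(s["width"],1),"q7",round(s["joint_positions"][6],2))
    for x,y,z,yaw in targets:
        sh=T[:3,:3].T@(np.array([x,y,z])-T[:3,3])/1000; rv=np.degrees(R.from_matrix(T[:3,:3].T@Rt(yaw)).as_rotvec())
        print("->",(x,y,z,yaw),"turn",np.round(rv,1),"shift",np.round(sh,4),"rows",int(np.ceil(max(np.linalg.norm(sh)*1000/41.7,np.linalg.norm(rv)/7.16))))
E
python3 -c "
from h import *
go((543,37.5,110,74),(543,37.5,8,74))"
```

```text
t 0.15 tcp [649.3   0.  230.2] jawyaw 0.0 F [-0.6 -0.2 -0.6] w 85.8 q7 -0.05
-> (543, 37.5, 110, 74) turn [ -0.1  -0.1 -74. ] shift [ 0.0375 -0.106   0.1204] rows 11
-> (543, 37.5, 8, 74) turn [ -0.1  -0.1 -74. ] shift [ 0.0375 -0.1058  0.2224] rows 11
```

>>> step_arm([
  [[0,0,-35],[0.0375,-0.106,0.12],0],
  [[0,0,-35],[0.0375,-0.106,0.12],0],
  [[0,0,-35],[0.0375,-0.106,0.12],0],
  [[0,0,-35],[0.0375,-0.106,0.12],0],
  [[0,0,-35],[0.0375,-0.106,0.12],0],
], newtons=40)

```text
time: 0.57
tcp_pos: [525.9, 38.7, 100.2]
ee_rot: [-0.013, 0.457, 0.889, -0.008]
ft_force: [-3.3, -0.9, -2.0]
width: 85.5
```

```bash
python3 -c "
from h import *
go((543,37.5,110,74),(543,37.5,8,74))"
```

```text
t 0.57 tcp [525.9  38.7 100.2] jawyaw 35.6 F [-3.3 -0.9 -2. ] w 85.5 q7 0.44
-> (543, 37.5, 110, 74) turn [ -1.1  -1.4 -38.4] shift [-0.0107  0.0129 -0.0104] rows 6
-> (543, 37.5, 8, 74) turn [ -1.1  -1.4 -38.4] shift [-0.0123  0.0155  0.0916] rows 6
```

>>> step_arm([
  [[-1,-1.4,-38.4],[-0.0107,0.0129,-0.0104],0],
  [[-1,-1.4,-38.4],[-0.0107,0.0129,-0.0104],0],
  [[-1,-1.4,-38.4],[-0.0107,0.0129,-0.0104],0],
  [[-1,-1.4,-38.4],[-0.0107,0.0129,-0.0104],0],
  [[-1,-1.4,-38.4],[-0.0107,0.0129,-0.0104],0],
])

```text
time: 0.98
tcp_pos: [542.6, 37.4, 109.7]
ee_rot: [-0.001, 0.164, 0.987, -0.001]
ft_force: [-0.5, -0.3, 0.3]
width: 85.2
```

```bash
python3 -c "
from h import *
go((543,37.5,110,74),(543,37.5,8,74))
im=capture('wrist');save('w1',im)"
```

```text
t 0.98 tcp [542.6  37.4 109.7] jawyaw 71.2 F [-0.5 -0.3  0.3] w 85.2 q7 1.02
-> (543, 37.5, 110, 74) turn [-0.1 -0.  -2.8] shift [-0.0003  0.0002 -0.0003] rows 1
-> (543, 37.5, 8, 74) turn [-0.1 -0.  -2.8] shift [-0.0004  0.0004  0.1017] rows 3
```

View pics/w1.png

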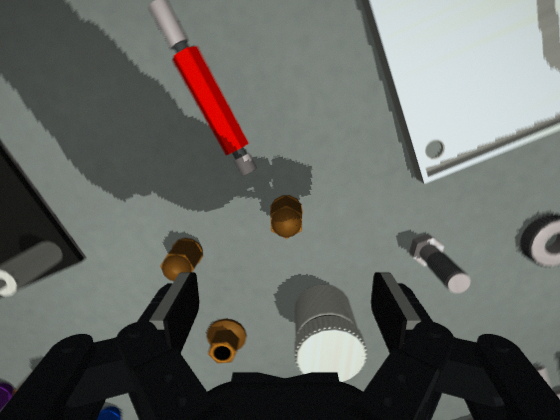

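The wrist view has nut 1 at (287,216), centred between the fingers and clear of the gauge end (247,170). Now I'll descend.

```bash
python3 -c "
from h import *
c=cam('wrist');print(onz(c,(287,215),27), proj(c,(543,37.5,44)),proj(c,(543,37.5,0)))"
```

```text
[540.93480873  40.80491375  27.        ] [283.71828734 226.72179966] [284.00556591 207.72265948]
```

>>> step_arm([
  [[0,0,-2.8],[0,0,0.03],0.2],
  [[0,0,-2.8],[0,0,0.06],0.3],
  [[0,0,-2.8],[0,0,0.085],0.4],
  [[0,0,-2.8],[0,0,0.098],0.4],
  [[0,0,-2.8],[0,0,0.1017],0.4],
])

```text
time: 1.45
tcp_pos: [539.7, 36.8, 5.2]
ee_rot: [-0.003, 0.138, 0.99, -0.002]
ft_force: [0.2, 0.3, 0.4]
width: 50.8
```

```bash
python3 -c "
from h import *
go((543,37.5,8,74))
im=capture('wrist');save('w2',im)"
```

```text
t 1.45 tcp [539.7  36.8   5.2] jawyaw 74.1 F [0.2 0.3 0.4] w 50.8 q7 1.03
-> (543, 37.5, 8, 74) turn [-0.3 -0.4  0.1] shift [-0.003   0.0015 -0.0028] rows 1
```

View pics/w2.png

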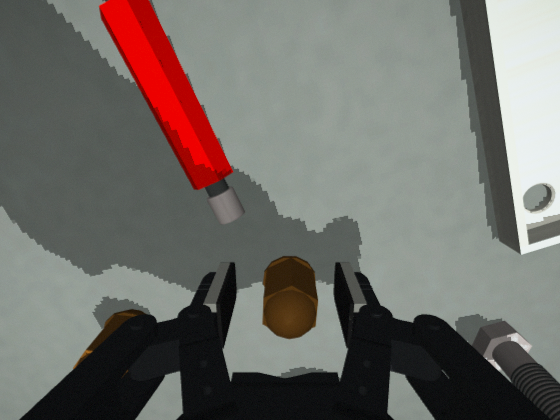

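Nut 1 sits at column 290 between the pads (about columns 235 and 336), with its flats parallel to them. Correct and close.

```bash
python3 -c "
from h import *
T=pose();c=cam('wrist',T)
g=T[:3,3]+T[:3,:3]@np.array([0,0,-19.]);print(proj(c,g),g, 'nut@27',onz(c,(290,297),27))
print(proj(c,(543,37.5,44)),proj(c,(543,37.5,34)),proj(c,(541,40,44)))"
```

```text
[282.38233929 293.49352449] [540.81217333  37.03814001  25.07086671] nut@27 [542.35750973  40.30953885  27.        ]
[284.38735884 323.97713513] [284.50308166 308.89327467] [288.89718836 318.75839748]
```

```bash
python3 -c "
from h import *
go((542,39.5,8,74))"
```

```text
t 1.5 tcp [540.7  37.    6.1] jawyaw 74.1 F [-0.8 -0.4  0.4] w 51.2 q7 1.03
-> (542, 39.5, 8, 74) turn [-0.2 -0.3  0.1] shift [-0.0005  0.0028 -0.0019] rows 1
```

>>> step_arm([
  [[0,0,0],[-0.0005,0.0028,-0.002],0.4],
  [[0,0,0],[-0.0005,0.0028,-0.002],0.7],
  [[0,0,0],[-0.0005,0.0028,-0.002],0.85],
  [[0,0,0],[-0.0005,0.0028,-0.002],0.9],
  [[0,0,0],[-0.0005,0.0028,-0.002],0.9],
], newtons=40)

```text
time: 1.92
tcp_pos: [543.9, 39.9, 9.9]
ee_rot: [-0.001, 0.138, 0.99, -0.001]
ft_force: [0.3, -1.1, 5.2]
width: 23.1
```

```bash
python3 -c "
from h import *
go((542,39.5,120,40))"
```

```text
t 1.92 tcp [543.9  39.9   9.9] jawyaw 74.1 F [ 0.3 -1.1  5.2] w 23.1 q7 1.03
-> (542, 39.5, 120, 40) turn [-0.1 -0.  34.1] shift [ 0.0018 -0.0012 -0.1101] rows 5
```

>>> step_arm([
  [[0,0,7],[0,0,-0.03],0.9],
  [[0,0,14],[0,0,-0.065],0.9],
  [[0,0,21],[0,0,-0.1],0.9],
  [[0,0,28],[0,0,-0.12],0.9],
  [[0,0,34],[0,0,-0.12],0.9],
])

```text
time: 2.33
tcp_pos: [548.4, 40.7, 136.0]
ee_rot: [0.005, 0.425, 0.905, 0.002]
ft_force: [0.9, -0.3, -0.6]
width: 23.2
```

```bash
python3 -c "
from h import *
go((500,-150,130,5),(456,-340,130,5))"
```

```text
t 2.33 tcp [548.4  40.7 136. ] jawyaw 39.8 F [ 0.9 -0.3 -0.6] w 23.2 q7 0.51
-> (500, -150, 130, 5) turn [ 0.5  0.2 34.8] shift [-0.1156 -0.1592  0.0056] rows 5
-> (456, -340, 130, 5) turn [ 0.5  0.2 34.8] shift [-0.2335 -0.3146  0.0052] rows 10
```

>>> step_arm([
  [[0,0,6],[-0.018,-0.024,0.001],0.9],
  [[0,0,13],[-0.041,-0.056,0.002],0.9],
  [[0,0,20],[-0.064,-0.087,0.003],0.9],
  [[0,0,27],[-0.087,-0.118,0.004],0.9],
  [[0,0,34.8],[-0.11,-0.15,0.005],0.9],
])

```text
time: 2.75
tcp_pos: [502.6, -141.1, 130.8]
ee_rot: [0.004, 0.674, 0.739, 0.003]
ft_force: [-0.2, -0.4, -1.5]
width: 23.1
```

```bash
python3 -c "
from h import *
go((456,-340,130,5))"
```

```text
t 2.75 tcp [ 502.6 -141.1  130.8] jawyaw 5.3 F [-0.2 -0.4 -1.5] w 23.1 q7 0.32
-> (456, -340, 130, 5) turn [0.6 0.1 0.3] shift [-0.1938 -0.0647  0.0004] rows 5
```

>>> step_arm([
  [[0.6,0,0],[-0.036,-0.012,0],0.9],
  [[0.6,0,0],[-0.072,-0.024,0],0.9],
  [[0.6,0,0],[-0.108,-0.036,0],0.9],
  [[0.6,0,0],[-0.144,-0.048,0],0.9],
  [[0.6,0,0],[-0.174,-0.058,0],0.9],
])

```text
time: 3.17
tcp_pos: [459.0, -322.6, 130.5]
ee_rot: [0.0, 0.675, 0.738, -0.001]
ft_force: [0.3, 0.7, -0.3]
width: 22.8
```

```bash
python3 -c "
from h import *
go((456,-340,120,5))"
```

```text
t 3.17 tcp [ 459.  -322.6  130.5] jawyaw 5.2 F [ 0.3  0.7 -0.3] w 22.8 q7 0.7
-> (456, -340, 120, 5) turn [-0.1  0.1  0.2] shift [-0.017  -0.0046  0.0105] rows 1
```

>>> step_arm([
  [[0,0,0],[-0.012,-0.003,0.005],0.9],
  [[0,0,0],[-0.017,-0.0046,0.0105],0.9],
  [[0,0,0],[-0.017,-0.0046,0.0105],0.9],
  [[0,0,0],[-0.017,-0.0046,0.0105],0.9],
])

```text
time: 3.5
tcp_pos: [455.8, -337.8, 119.1]
ee_rot: [-0.001, 0.674, 0.739, -0.001]
ft_force: [-0.1, 0.8, -1.2]
width: 23.2
```

```bash
python3 -c "
from h import *
go((456,-340,120,5))
T=pose();np.save('T3.npy',T);im=capture('wrist');save('w3',im);c=cam('wrist',T)
cc=np.array([451.3,-282.9]);a=np.radians(4.7);Q=np.array([[np.cos(a),-np.sin(a)],[np.sin(a),np.cos(a)]])
for l in [(-66,-106,76),(66,-106,76),(-66,106,76),(66,106,76),(0,-58,3),(0,0,3),(0,58,3)]: print(l,proj(c,np.append(cc+Q@np.array(l[:2]),l[2])))
"
```

```text
t 3.5 tcp [ 455.8 -337.8  119.1] jawyaw 5.2 F [-0.1  0.8 -1.2] w 23.2 q7 0.73
-> (456, -340, 120, 5) turn [-0.1 -0.   0.2] shift [-0.0022  0.     -0.0009] rows 1
(-66, -106, 76) [190.69377086 304.78146058]
(66, -106, 76) [374.31656244 306.50241926]
(-66, 106, 76) [151.52520959 -59.55672911]
(66, 106, 76) [419.88921728 -56.54093649]
(0, -58, 3) [283.63498943 209.68238868]
(0, 0, 3) [284.24282147 143.60044886]
(0, 58, 3) [284.9488721  66.8404346]
```

View pics/w3.png

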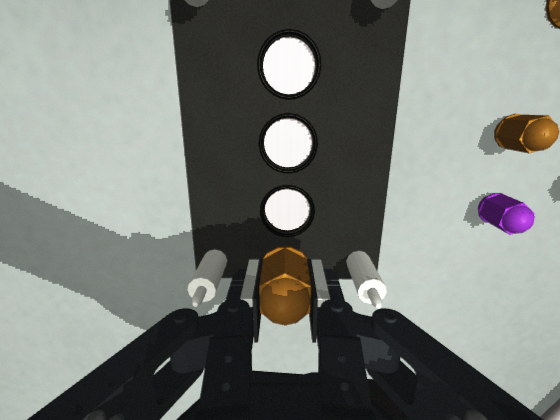

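Pockets appear at (288,210), (288,142) and (289,66), and pins at (196,303) and (376,303). Rows match my prediction. Columns are all about +4 px, as is the held nut, so it is a wrist-camera bias and I can trust the carrier estimate. Lowering nut 1.

>>> step_arm([
  [[0,0,0],[-0.002,0,0.025],0.9],
  [[0,0,0],[-0.0025,0,0.055],0.9],
  [[0,0,0],[-0.003,0,0.08],0.9],
  [[0,0,0],[-0.003,0,0.095],0.9],
  [[0,0,0],[-0.003,0,0.1],0.9],
])

```text
time: 3.97
tcp_pos: [455.9, -335.7, 16.5]
ee_rot: [-0.004, 0.672, 0.741, -0.0]
ft_force: [-0.0, 0.2, -2.0]
width: 23.0
```

```bash
python3 -c "
from h import *
go((456,-340.7,13.5,5),(456,-340.7,120,5))"
```

```text
t 3.97 tcp [ 455.9 -335.7   16.5] jawyaw 5.6 F [-0.   0.2 -2. ] w 23.0 q7 0.77
-> (456, -340.7, 13.5, 5) turn [-0.3 -0.3  0.6] shift [-0.005  -0.0004  0.0029] rows 1
-> (456, -340.7, 120, 5) turn [-0.3 -0.3  0.6] shift [-0.0044 -0.001  -0.1036] rows 3
```

>>> step_arm([
  [[-0.3,-0.3,0],[-0.005,0,0],0.9],
  [[-0.3,-0.3,0],[-0.005,0,0.002],0.9],
  [[-0.3,-0.3,0],[-0.005,0,0.003],0.9],
  [[-0.3,-0.3,0],[-0.005,0,0.003],0.9],
])

```text
time: 4.3
tcp_pos: [457.5, -341.0, 14.6]
ee_rot: [0.001, 0.672, 0.741, 0.0]
ft_force: [0.6, -0.6, -1.2]
width: 23.1
```

```bash
python3 -c "
from h import *
go((456,-340.7,13.5,5),(456,-340.7,120,5))
im=capture('wrist');save('w4',im)"
```

```text
t 4.3 tcp [ 457.5 -341.    14.6] jawyaw 5.6 F [ 0.6 -0.6 -1.2] w 23.1 q7 0.78
-> (456, -340.7, 13.5, 5) turn [0.1 0.1 0.6] shift [ 0.0004 -0.0015  0.0011] rows 1
-> (456, -340.7, 120, 5) turn [0.1 0.1 0.6] shift [ 0.0003 -0.0013 -0.1054] rows 3
```

View pics/w4.png

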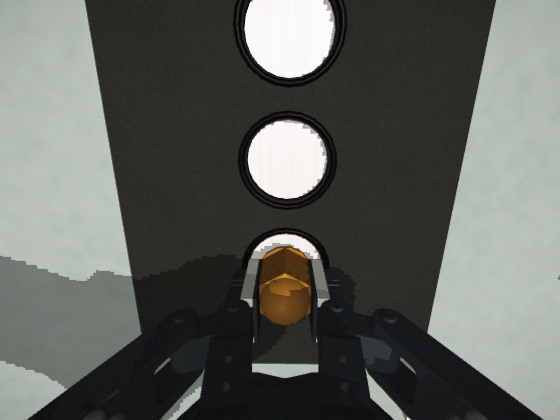

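Nut 1 hangs inside the near pocket with rim visible all round (columns 243–328). I'll lower the last millimetre and release.

>>> step_arm([
  [[0,0,0],[0.0003,-0.0013,0.0012],0.9],
  [[0,0,0],[0.0003,-0.0013,0.0015],0.8],
  [[0,0,0],[0.0003,-0.0013,0.0015],0.6],
  [[0,0,0],[0.0003,-0.0013,0.0015],0.4],
  [[0,0,0],[0.0003,-0.0013,0.0015],0.4],
])

```text
time: 4.77
tcp_pos: [456.4, -341.2, 13.5]
ee_rot: [0.001, 0.672, 0.741, 0.0]
ft_force: [-0.5, 0.0, 0.8]
width: 50.9
```

>>> step_arm([
  [[0,0,0],[0,0,-0.015],0.4],
  [[0,0,0],[0,0,-0.045],0.4],
  [[0,0,0],[0,0,-0.08],0.4],
  [[0,0,0],[0,0,-0.11],0.2],
  [[0,0,0],[0,0,-0.115],0.2],
])

```text
time: 5.18
tcp_pos: [459.8, -343.9, 134.8]
ee_rot: [0.007, 0.672, 0.74, 0.001]
ft_force: [1.0, -0.2, 1.1]
width: 68.4
```

```bash
python3 -c "
from h import *
go((551,-59,120,-21),(500,-200,130,-8))
im=capture('wrist');save('w5',im)"
```

```text
t 5.18 tcp [ 459.8 -343.9  134.8] jawyaw 5.6 F [ 1.  -0.2  1.1] w 68.4 q7 0.74
-> (551, -59, 120, -21) turn [ 0.8  0.3 26.5] shift [0.2749 0.1181 0.0139] rows 8
-> (500, -200, 130, -8) turn [ 0.7  0.4 13.5] shift [0.1394 0.0538 0.0043] rows 4
```

View pics/w5.png

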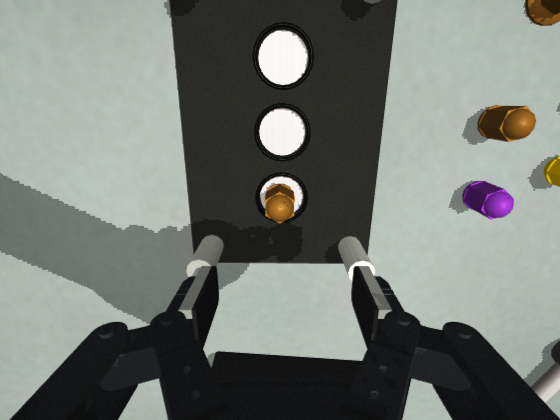

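Nut 1 stands in the near pocket at (280,200). Next is nut 3 at (507,122), which is closest.

```bash
python3 -c "
from h import *
go((633,-258,130,5))"
```

```text
t 5.23 tcp [ 459.3 -343.4  133.6] jawyaw 5.6 F [ 1.3 -0.4  0.4] w 68.6 q7 0.74
-> (633, -258, 130, 5) turn [0.6 0.4 0.6] shift [0.0682 0.1811 0.005 ] rows 5
```

>>> step_arm([
  [[0.4,0.3,0],[0.014,0.036,0.002],0.3],
  [[0.4,0.3,0],[0.028,0.072,0.003],0.3],
  [[0.4,0.3,0],[0.042,0.11,0.004],0.3],
  [[0.4,0.3,0],[0.055,0.145,0.005],0.3],
  [[0.4,0.3,0],[0.064,0.17,0.005],0.3],
])

```text
time: 5.65
tcp_pos: [625.0, -259.0, 127.9]
ee_rot: [0.001, 0.671, 0.742, 0.001]
ft_force: [0.8, 1.2, 0.7]
width: 60.0
```

>>> step_arm([
  [[0,0,0],[0,0,0],0.3],
  [[0,0,0],[0,0,0],0.3],
  [[0,0,0],[0,0,0],0.3],
])

```text
time: 5.9
tcp_pos: [623.2, -259.1, 126.0]
ee_rot: [-0.001, 0.67, 0.742, 0.0]
ft_force: [-0.1, -0.9, 0.5]
width: 59.6
```

```bash
python3 -c "
from h import *
go((633,-258,130,5))
im=capture('wrist');save('w6',im)
c=cam('wrist');print(proj(c,(633,-258,44)),proj(c,(633,-258,0)))
print([b for b in blobs(im,(6,110,30),(22,255,255),100)[0]])"
```

```text
t 5.9 tcp [ 623.2 -259.1  126. ] jawyaw 5.8 F [-0.1 -0.9  0.5] w 59.6 q7 0.5
-> (633, -258, 130, 5) turn [-0.  -0.1  0.8] shift [ 0.0001  0.0098 -0.004 ] rows 1
[296.74209716 218.25101368] [294.95664872 201.5673829 ]
[(array([329.3,  92.3]), array([ 306,   67,   49,   52, 1585], dtype=int32)), (array([295.7, 208.5]), array([ 280,  189,   33,   40, 1019], dtype=int32)), (array([ 93.1, 278.2]), array([  70,  258,   48,   42, 1350], dtype=int32))]
```

View pics/w6.png

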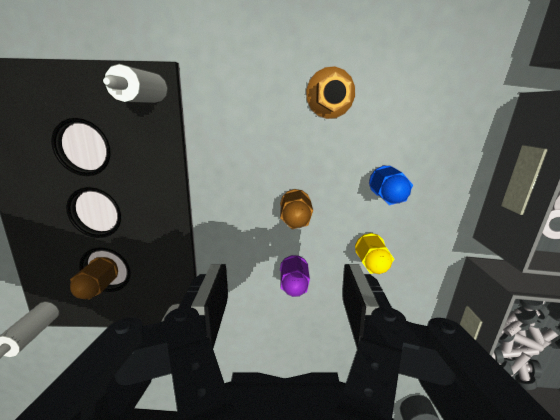

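```bash
python3 -c "
from h import *
im=cv2.cvtColor(cv2.imread('pics/w6.png'),cv2.COLOR_BGR2RGB);save('w6c',im,(265,175,330,240),9)
go((631,-258,130,5))"
```

```text
t 5.95 tcp [ 622.6 -260.5  126.5] jawyaw 5.7 F [-0.3 -0.5 -0.4] w 59.6 q7 0.5
-> (631, -258, 130, 5) turn [-0.  -0.   0.7] shift [ 0.0017  0.0086 -0.0035] rows 1
```

View pics/w6c.png

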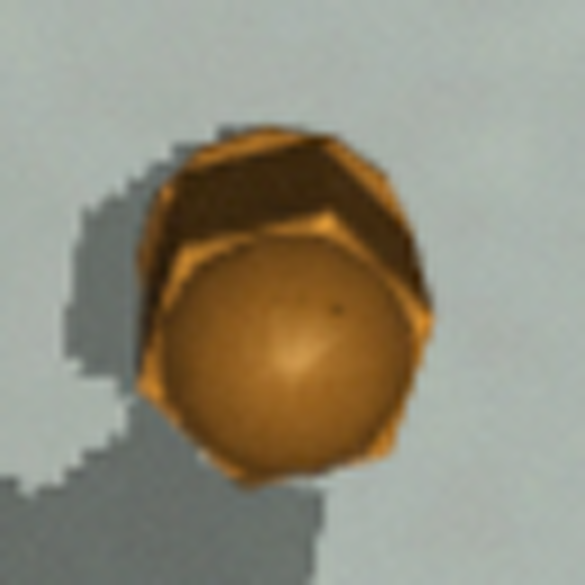

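Nut 3's flats face about -11° in world. Blue and yellow are more than 75 mm away, so part-open fingers clear them.

>>> step_arm([
  [[0,0,6],[0.0017,0.0086,0],0.35],
  [[0,0,12],[0.0017,0.0086,0.02],0.4],
  [[0,0,16.7],[0.0017,0.0086,0.05],0.4],
  [[0,0,16.7],[0.0017,0.0086,0.065],0.4],
  [[0,0,16.7],[0.0017,0.0086,0.07],0.4],
])

```text
time: 6.37
tcp_pos: [626.0, -258.6, 52.4]
ee_rot: [-0.004, 0.772, 0.635, -0.003]
ft_force: [-1.2, -0.1, -0.8]
width: 51.2
```

```bash
python3 -c "
from h import *
go((631,-258,9.5,-11))
T=pose();c=cam('wrist',T);im=capture('wrist');save('w7',im);print(onz(c,(291,210),27))
print(proj(c,(631,-258,44)),proj(c,(631,-258,0)))
print([b for b in blobs(im,(6,110,30),(22,255,255),100)[0]])"
```

```text
t 6.37 tcp [ 626.  -258.6   52.4] jawyaw -11.1 F [-1.2 -0.1 -0.8] w 51.2 q7 0.25
-> (631, -258, 9.5, -11) turn [-0.5 -0.  -0.1] shift [0.0016 0.0052 0.0429] rows 2
[ 635.61976326 -231.85487242   27.        ]
[291.87243343 265.09368071] [291.00115265 233.68940767]
[(array([294.8,  76.1]), array([ 261,   39,   69,   74, 3100], dtype=int32)), (array([295.2, 243.5]), array([ 275,  215,   42,   59, 2038], dtype=int32))]
```

View pics/w7.png

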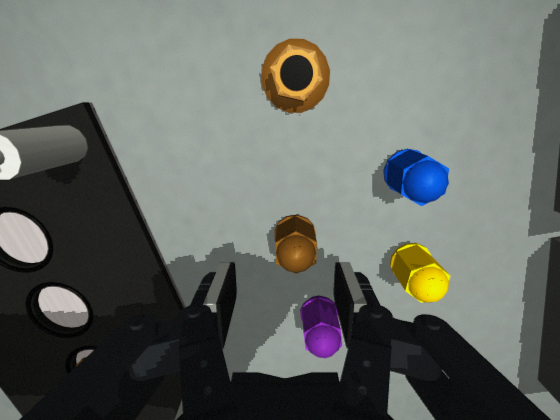

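>>> step_arm([
  [[-0.5,0,0],[0.0016,0.0052,0.015],0.4],
  [[-0.5,0,0],[0.0016,0.0052,0.03],0.4],
  [[-0.5,0,0],[0.0016,0.0052,0.04],0.4],
  [[-0.5,0,0],[0.0016,0.0052,0.043],0.4],
  [[-0.5,0,0],[0.0016,0.0052,0.043],0.4],
])

```text
time: 6.83
tcp_pos: [630.7, -257.6, 8.7]
ee_rot: [-0.001, 0.772, 0.636, -0.0]
ft_force: [0.2, -0.0, 0.1]
width: 51.4
```

```bash
python3 -c "
from h import *
go((631,-258,9,-11))"
```

```text
t 6.83 tcp [ 630.7 -257.6    8.7] jawyaw -11.1 F [ 0.2 -0.   0.1] w 51.4 q7 0.26
-> (631, -258, 9, -11) turn [-0.1 -0.1 -0.1] shift [-0.0003  0.0004 -0.0003] rows 1
```

>>> step_arm([
  [[0,0,0],[0,0,-0.001],0.6],
  [[0,0,0],[0,0,-0.001],0.8],
  [[0,0,0],[0,0,-0.001],0.9],
  [[0,0,0],[0,0,-0.001],0.9],
  [[0,0,0],[0,0,-0.001],0.9],
], newtons=40)

```text
time: 7.25
tcp_pos: [631.7, -258.1, 11.0]
ee_rot: [-0.0, 0.772, 0.636, 0.0]
ft_force: [-0.4, -0.1, 3.0]
width: 23.0
```

```bash
python3 -c "
from h import *
go((631,-258,130,-11),(451.3,-282.9,130,5))"
```

```text
t 7.25 tcp [ 631.7 -258.1   11. ] jawyaw -11.1 F [-0.4 -0.1  3. ] w 23.0 q7 0.26
-> (631, -258, 130, -11) turn [ 0.  -0.  -0.1] shift [ 0.     -0.0006 -0.119 ] rows 3
-> (451.3, -282.9, 130, 5) turn [  0.   -0.  -16.1] shift [-0.0589 -0.1722 -0.1191] rows 6
```

>>> step_arm([
  [[0,0,0],[0,0,-0.03],0.9],
  [[0,0,0],[0,0,-0.07],0.9],
  [[0,0,-4],[-0.003,-0.008,-0.11],0.9],
  [[0,0,-8],[-0.011,-0.033,-0.12],0.9],
  [[0,0,-12],[-0.024,-0.07,-0.12],0.9],
])

```text
time: 7.67
tcp_pos: [565.6, -267.8, 137.1]
ee_rot: [0.007, 0.698, 0.716, 0.004]
ft_force: [0.3, -1.8, -1.5]
width: 23.2
```

```bash
python3 -c "
from h import *
go((451.3,-282.9,125,5))"
```

```text
t 7.67 tcp [ 565.6 -267.8  137.1] jawyaw 1.5 F [ 0.3 -1.8 -1.5] w 23.2 q7 0.48
-> (451.3, -282.9, 125, 5) turn [ 0.8  0.2 -3.6] shift [-0.0122 -0.1148  0.0104] rows 3
```

>>> step_arm([
  [[0.8,0,-3.6],[-0.004,-0.038,0.003],0.9],
  [[0.8,0,-3.6],[-0.008,-0.075,0.006],0.9],
  [[0.8,0,-3.6],[-0.011,-0.105,0.01],0.9],
  [[0.8,0,-3.6],[-0.0122,-0.1148,0.01],0.9],
  [[0.8,0,-3.6],[-0.0122,-0.1148,0.01],0.9],
])

```text
time: 8.08
tcp_pos: [446.6, -283.8, 124.5]
ee_rot: [-0.0, 0.677, 0.736, -0.002]
ft_force: [0.3, -0.8, -1.3]
width: 23.1
```

```bash
python3 -c "
from h import *
go((451.3,-282.9,20,5))"
```

```text
t 8.08 tcp [ 446.6 -283.8  124.5] jawyaw 4.8 F [ 0.3 -0.8 -1.3] w 23.1 q7 0.63
-> (451.3, -282.9, 20, 5) turn [-0.2  0.2 -0.2] shift [0.0008 0.0051 0.1045] rows 3
```

>>> step_arm([
  [[-0.2,0.2,0],[0.0008,0.0051,0.025],0.9],
  [[-0.2,0.2,0],[0.0008,0.0051,0.055],0.9],
  [[-0.2,0.2,0],[0.0008,0.0051,0.08],0.9],
  [[-0.2,0.2,0],[0.0008,0.0051,0.092],0.9],
  [[-0.2,0.2,0],[0.0008,0.0051,0.095],0.9],
])

```text
time: 8.5
tcp_pos: [451.0, -281.0, 27.0]
ee_rot: [-0.002, 0.676, 0.737, 0.0]
ft_force: [-0.3, -0.0, -0.4]
width: 23.0
```

```bash
python3 -c "
from h import *
go((451.3,-282.9,20,5),(451.3,-282.9,14,5))
im=capture('wrist');save('w8',im)"
```

```text
t 8.5 tcp [ 451. -281.   27.] jawyaw 4.9 F [-0.3 -0.  -0.4] w 23.0 q7 0.67
-> (451.3, -282.9, 20, 5) turn [-0.2 -0.2 -0.1] shift [-0.0019  0.0001  0.007 ] rows 1
-> (451.3, -282.9, 14, 5) turn [-0.2 -0.2 -0.1] shift [-0.0019  0.0001  0.013 ] rows 1
```

View pics/w8.png

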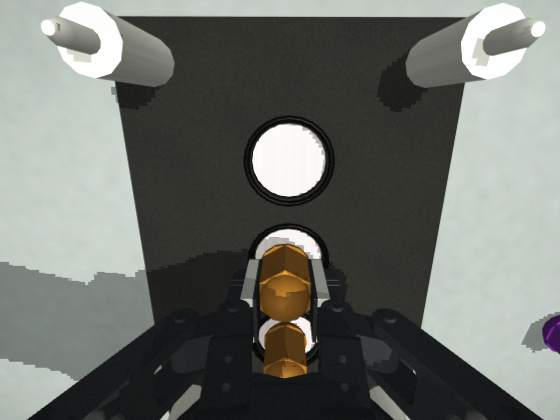

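The nut is centred over the middle pocket, and nut 1 stands upright behind it. I'll lower and release.

>>> step_arm([
  [[-0.2,-0.2,0],[-0.0019,0,0.006],0.9],
  [[-0.2,-0.2,0],[-0.0019,0,0.011],0.9],
  [[-0.2,-0.2,0],[-0.0019,0,0.0135],0.9],
  [[-0.2,-0.2,0],[-0.0019,0,0.0135],0.9],
  [[-0.2,-0.2,0],[-0.0019,0,0.0135],0.9],
])

```text
time: 8.97
tcp_pos: [452.0, -283.8, 14.9]
ee_rot: [0.001, 0.677, 0.736, 0.0]
ft_force: [-0.8, 0.0, -0.9]
width: 23.1
```

>>> step_arm([
  [[0,0,0],[0,0,0],0.8],
  [[0,0,0],[0,0,0],0.6],
  [[0,0,0],[0,0,0],0.4],
  [[0,0,0],[0,0,0],0.4],
  [[0,0,0],[0,0,-0.01],0.4],
])

```text
time: 9.38
tcp_pos: [450.7, -282.9, 23.9]
ee_rot: [-0.0, 0.677, 0.736, -0.0]
ft_force: [0.4, 0.0, 0.2]
width: 51.2
```

>>> step_arm([
  [[0,0,0],[0,0,-0.02],0.4],
  [[0,0,0],[0,0,-0.055],0.4],
  [[0,0,0],[0,0,-0.09],0.4],
  [[0,0,0],[0,0,-0.105],0.3],
  [[0,0,0],[0,0,-0.105],0.3],
])

```text
time: 9.8
tcp_pos: [454.4, -285.2, 134.6]
ee_rot: [0.005, 0.677, 0.736, 0.002]
ft_force: [0.3, 0.5, 0.0]
width: 60.1
```

```bash
python3 -c "
from h import *
go((551,-58.5,130,-21))
im=capture('wrist');save('w9',im)"
```

```text
t 9.8 tcp [ 454.4 -285.2  134.6] jawyaw 4.8 F [0.3 0.5 0. ] w 60.1 q7 0.63
-> (551, -58.5, 130, -21) turn [ 0.6  0.2 25.8] shift [0.2177 0.1153 0.0046] rows 6
```

View pics/w9.png

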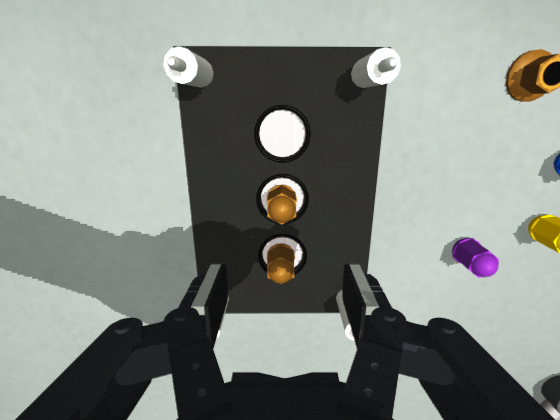

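Two nuts stand in their pockets at (283,202) and (281,260); the far pocket at (283,133) is still empty. Now nut 2.

>>> step_arm([
  [[0.4,0,5],[0.035,0.0185,0.001],0.3],
  [[0.4,0,11],[0.07,0.037,0.002],0.3],
  [[0.4,0,17],[0.105,0.056,0.003],0.3],
  [[0.4,0,22],[0.14,0.074,0.004],0.3],
  [[0.4,0,25.8],[0.175,0.093,0.004],0.3],
])

```text
time: 10.27
tcp_pos: [529.3, -100.1, 126.6]
ee_rot: [-0.001, 0.825, 0.565, -0.002]
ft_force: [0.3, -0.2, 0.8]
width: 59.6
```

```bash
python3 -c "
from h import *
go((551,-58.5,110,-21))"
```

```text
t 10.27 tcp [ 529.3 -100.1  126.6] jawyaw -21.2 F [ 0.3 -0.2  0.8] w 59.6 q7 -0.21
-> (551, -58.5, 110, -21) turn [-0.2  0.2 -0.2] shift [0.0467 0.0052 0.0164] rows 2
```

>>> step_arm([
  [[0,0,0],[0.025,0.003,0.01],0.4],
  [[0,0,0],[0.042,0.005,0.02],0.4],
  [[0,0,0],[0.0467,0.0052,0.045],0.4],
  [[0,0,0],[0.0467,0.0052,0.06],0.4],
  [[0,0,0],[0.0467,0.0052,0.065],0.4],
])

```text
time: 10.68
tcp_pos: [547.1, -57.1, 57.3]
ee_rot: [-0.003, 0.825, 0.566, -0.006]
ft_force: [-2.1, -0.2, -0.5]
width: 50.9
```

```bash
python3 -c "
from h import *
go((551,-58.5,9,-21))
T=pose();c=cam('wrist',T);im=capture('wrist');save('w10',im)
print(proj(c,(551,-58.5,44)),proj(c,(551,-58.5,0)))
print([b for b in blobs(im,(6,110,20),(22,255,255),100)[0]])"
```

```text
t 10.68 tcp [547.1 -57.1  57.3] jawyaw -21.1 F [-2.1 -0.2 -0.5] w 50.9 q7 -0.27
-> (551, -58.5, 9, -21) turn [-0.7  0.3 -0.1] shift [0.0004 0.0048 0.0482] rows 2
[290.95251252 263.18349078] [290.45548942 232.55338766]
[(array([435.1, 188.2]), array([ 404,  159,   69,   62, 2622], dtype=int32)), (array([291. , 243.6]), array([ 271,  216,   41,   57, 1925], dtype=int32)), (array([464.6, 308.1]), array([ 435,  282,   63,   58, 2186], dtype=int32))]
```

View pics/w10.png

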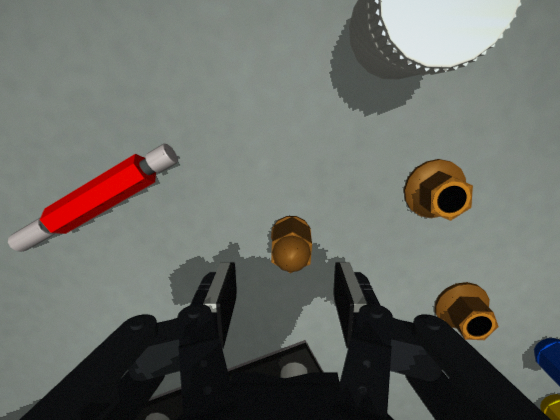

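Nut 2 is at (291,244), aligned with the jaws and 2 mm off my estimate. Descend with that correction.

>>> step_arm([
  [[-0.5,0.3,0],[0.0004,0.0028,0.015],0.4],
  [[-0.5,0.3,0],[0.0004,0.0028,0.032],0.4],
  [[-0.5,0.3,0],[0.0004,0.0028,0.044],0.4],
  [[-0.5,0.3,0],[0.0004,0.0028,0.047],0.4],
  [[-0.5,0.3,0],[0.0004,0.0028,0.047],0.4],
])

```text
time: 11.15
tcp_pos: [548.2, -59.2, 9.8]
ee_rot: [-0.002, 0.825, 0.565, -0.002]
ft_force: [0.4, -0.4, -0.9]
width: 51.3
```

```bash
python3 -c "
from h import *
go((549.3,-57.8,9.5,-21))"
```

```text
t 11.15 tcp [548.2 -59.2   9.8] jawyaw -21.2 F [ 0.4 -0.4 -0.9] w 51.3 q7 -0.26
-> (549.3, -57.8, 9.5, -21) turn [-0.3  0.1 -0.2] shift [0.0017 0.0005 0.0003] rows 1
```

>>> step_arm([
  [[0,0,0],[0.001,0.0005,0],0.6],
  [[0,0,0],[0.001,0.0005,0],0.8],
  [[0,0,0],[0.001,0.0005,0],0.9],
  [[0,0,0],[0.001,0.0005,0],0.9],
  [[0,0,0],[0.001,0.0005,0],0.9],
], newtons=40)

```text
time: 11.57
tcp_pos: [550.3, -58.5, 11.0]
ee_rot: [-0.001, 0.825, 0.565, -0.001]
ft_force: [0.6, -0.4, 4.0]
width: 23.1
```

>>> step_arm([
  [[0,0,0],[0,0,-0.025],0.9],
  [[0,0,0],[0,0,-0.06],0.9],
  [[0,0,0],[0,0,-0.095],0.9],
  [[0,0,-5],[0,0,-0.12],0.9],
  [[0,0,-11],[0,0,-0.12],0.9],
])

```text
time: 11.98
tcp_pos: [555.4, -58.9, 137.4]
ee_rot: [0.003, 0.766, 0.643, 0.004]
ft_force: [1.2, 0.5, -0.7]
width: 23.1
```

```bash
python3 -c "
from h import *
go((446.5,-225.1,130,5))"
```

```text
t 11.98 tcp [555.4 -58.9 137.4] jawyaw -10.0 F [ 1.2  0.5 -0.7] w 23.1 q7 -0.1
-> (446.5, -225.1, 130, 5) turn [  0.5  -0.  -15. ] shift [-0.1825 -0.0785  0.0064] rows 5
```

>>> step_arm([
  [[0.5,0,-4],[-0.03,-0.013,0.001],0.9],
  [[0.5,0,-8],[-0.065,-0.028,0.002],0.9],
  [[0.5,0,-12],[-0.1,-0.043,0.004],0.9],
  [[0.5,0,-15],[-0.135,-0.058,0.005],0.9],
  [[0.5,0,-15],[-0.165,-0.071,0.006],0.9],
])

```text
time: 12.4
tcp_pos: [454.5, -211.2, 130.3]
ee_rot: [-0.0, 0.675, 0.738, -0.0]
ft_force: [0.4, -0.5, -0.7]
width: 22.9
```

```bash
python3 -c "
from h import *
go((446.5,-225.1,120,5))"
```

```text
t 12.4 tcp [ 454.5 -211.2  130.3] jawyaw 5.0 F [ 0.4 -0.5 -0.7] w 22.9 q7 0.48
-> (446.5, -225.1, 120, 5) turn [-0. -0.  0.] shift [-0.0132 -0.0092  0.0103] rows 1
```

>>> step_arm([
  [[0,0,0],[-0.009,-0.006,0.005],0.9],
  [[0,0,0],[-0.013,-0.009,0.01],0.9],
  [[0,0,0],[-0.0132,-0.0092,0.035],0.9],
  [[0,0,0],[-0.0132,-0.0092,0.06],0.9],
  [[0,0,0],[-0.0132,-0.0092,0.075],0.9],
])

```text
time: 12.82
tcp_pos: [445.9, -223.1, 53.1]
ee_rot: [-0.002, 0.675, 0.738, -0.0]
ft_force: [0.0, 0.3, -0.3]
width: 23.1
```

```bash
python3 -c "
from h import *
go((446.5,-225.1,25,5))"
```

```text
t 12.82 tcp [ 445.9 -223.1   53.1] jawyaw 5.1 F [ 0.   0.3 -0.3] w 23.1 q7 0.55
-> (446.5, -225.1, 25, 5) turn [-0.1 -0.1  0.1] shift [-0.0021  0.0005  0.0281] rows 1
```

>>> step_arm([
  [[0,0,0],[-0.0021,0.0005,0.01],0.9],
  [[0,0,0],[-0.0021,0.0005,0.02],0.9],
  [[0,0,0],[-0.0021,0.0005,0.024],0.9],
  [[0,0,0],[-0.0021,0.0005,0.025],0.9],
  [[0,0,0],[-0.0021,0.0005,0.025],0.9],
])

```text
time: 13.23
tcp_pos: [447.1, -225.0, 28.3]
ee_rot: [-0.001, 0.674, 0.738, 0.0]
ft_force: [0.2, -0.1, -0.9]
width: 23.3
```

```bash
python3 -c "
from h import *
go((446.5,-225.1,14,5))
im=capture('wrist');save('w11',im)"
```

```text
t 13.23 tcp [ 447.1 -225.    28.3] jawyaw 5.2 F [ 0.2 -0.1 -0.9] w 23.3 q7 0.56
-> (446.5, -225.1, 14, 5) turn [-0.1 -0.1  0.2] shift [-0.0001 -0.0006  0.0143] rows 1
```

View pics/w11.png

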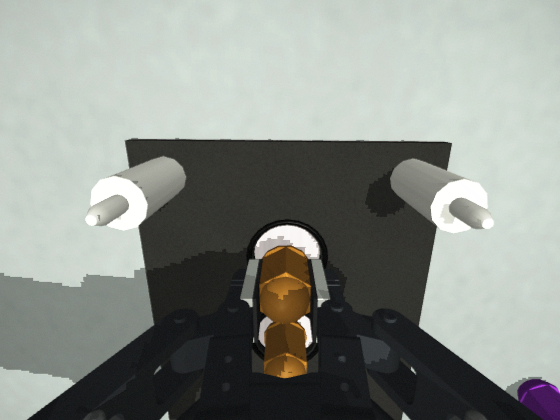

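Nut 2 is centred over the last pocket. I'll lower and release.

>>> step_arm([
  [[0,0,0],[0,-0.0006,0.006],0.9],
  [[0,0,0],[0,-0.0006,0.011],0.9],
  [[0,0,0],[0,-0.0006,0.0145],0.9],
  [[0,0,0],[0,-0.0006,0.0145],0.9],
  [[0,0,0],[0,-0.0006,0.0145],0.9],
])

```text
time: 13.7
tcp_pos: [446.6, -225.3, 14.1]
ee_rot: [-0.001, 0.675, 0.738, 0.0]
ft_force: [-0.2, 0.6, -1.5]
width: 23.3
```

>>> step_arm([
  [[0,0,0],[0,0,0],0.8],
  [[0,0,0],[0,0,0],0.6],
  [[0,0,0],[0,0,0],0.4],
  [[0,0,0],[0,0,0],0.4],
  [[0,0,0],[0,0,-0.01],0.4],
])

```text
time: 14.12
tcp_pos: [445.0, -224.6, 22.9]
ee_rot: [-0.003, 0.675, 0.738, -0.001]
ft_force: [-1.3, 1.2, -0.7]
width: 51.1
```

>>> step_arm([
  [[0,0,0],[0,0,-0.02],0.4],
  [[0,0,0],[0,0,-0.055],0.4],
  [[0,0,0],[0,0,-0.09],0.4],
  [[0,0,0],[-0.02,0,-0.125],0.3],
  [[0,0,0],[-0.04,0,-0.14],0.3],
])

```text
time: 14.53
tcp_pos: [452.4, -265.4, 168.6]
ee_rot: [0.001, 0.674, 0.739, 0.001]
ft_force: [1.3, -0.4, 1.0]
width: 59.5
```

```bash
python3 -c "
from h import *
go((446.5,-225.1,14,5))
im=capture('wrist');save('w12',im);im=capture('scene');save('s12',im,(10,150,350,380),2.3)"
```

```text
t 14.53 tcp [ 452.4 -265.4  168.6] jawyaw 5.3 F [ 1.3 -0.4  1. ] w 59.5 q7 0.59
-> (446.5, -225.1, 14, 5) turn [ 0.2 -0.   0.3] shift [ 0.0407 -0.0026  0.1546] rows 4
```

View pics/w12.png

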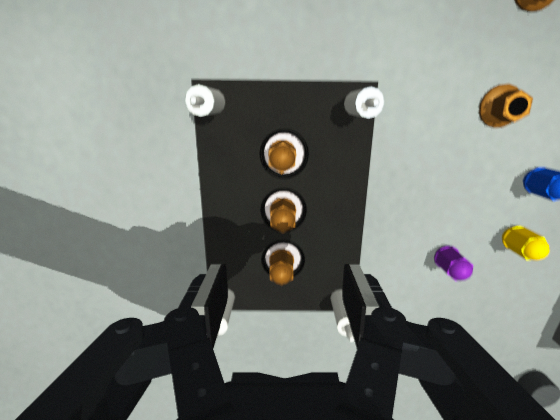

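View pics/s12.png

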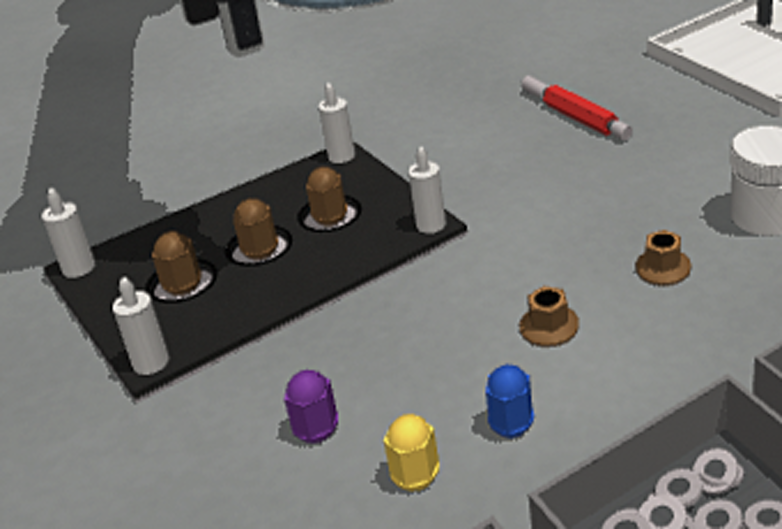

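All three nuts stand upright in their pockets: wrist (283,152), (284,212), (281,268). Next is the tray.

```bash
python3 -c "
from h import *
go((460,-80,165,38),(458,267,165,94.5))"
```

```text
t 14.63 tcp [ 452.2 -270.5  168.4] jawyaw 4.9 F [ 0.2 -0.9 -0.3] w 60.2 q7 0.59
-> (460, -80, 165, 38) turn [  0.2   0.3 -33.1] shift [0.1892 0.0239 0.0028] rows 5
-> (458, 267, 165, 94.5) turn [  0.    0.4 -89.6] shift [0.5351 0.0513 0.0015] rows 13
```

>>> step_arm([
  [[0.2,0.3,-6],[0.032,0.004,0],0.3],
  [[0.2,0.3,-13],[0.07,0.008,0.001],0.2],
  [[0.2,0.3,-20],[0.108,0.012,0.001],0.1],
  [[0.2,0.3,-27],[0.148,0.018,0.002],0],
  [[0.2,0.3,-33],[0.188,0.023,0.003],0],
])

```text
time: 15.05
tcp_pos: [458.0, -79.2, 164.4]
ee_rot: [-0.0, 0.437, 0.899, -0.0]
ft_force: [-0.1, 0.7, -0.3]
width: 85.6
```

```bash
python3 -c "
from h import *
go((458,120,165,70),(458,267,165,94.5))"
```

```text
t 15.05 tcp [458.  -79.2 164.4] jawyaw 38.1 F [-0.1  0.7 -0.3] w 85.6 q7 0.75
-> (458, 120, 165, 70) turn [ -0.   -0.  -31.9] shift [ 0.1567  0.123  -0.0006] rows 5
-> (458, 267, 165, 94.5) turn [ -0.   -0.  -56.4] shift [ 0.2723  0.2138 -0.0006] rows 9
```

>>> step_arm([
  [[0,0,-6],[0.031,0.0245,0],0],
  [[0,0,-13],[0.062,0.049,0],0],
  [[0,0,-20],[0.094,0.074,0],0],
  [[0,0,-27],[0.126,0.099,0],0],
  [[0,0,-33],[0.157,0.123,0],0],
])

```text
time: 15.47
tcp_pos: [456.1, 122.5, 163.9]
ee_rot: [-0.001, 0.161, 0.987, -0.0]
ft_force: [1.1, 0.6, 0.2]
width: 84.9
```

```bash
python3 -c "
from h import *
go((458,267,165,94.5))"
```

```text
t 15.47 tcp [456.1 122.5 163.9] jawyaw 71.5 F [1.1 0.6 0.2] w 84.9 q7 0.87
-> (458, 267, 165, 94.5) turn [ -0.   -0.1 -23. ] shift [ 0.044   0.1377 -0.0011] rows 4
```

>>> step_arm([
  [[0,0,-6],[0.0115,0.036,0],0],
  [[0,0,-12],[0.023,0.072,0],0],
  [[0,0,-18],[0.034,0.107,0],0],
  [[0,0,-23],[0.042,0.132,0],0],
  [[0,0,-23],[0.044,0.1377,0],0],
])

```text
time: 15.88
tcp_pos: [455.5, 273.9, 163.8]
ee_rot: [-0.001, -0.045, 0.999, 0.002]
ft_force: [-0.4, 0.8, -0.1]
width: 85.2
```

>>> step_arm([
  [[0,0,0],[0,0,0],0],
  [[0,0,0],[0,0,0],0],
])

```text
time: 16.05
tcp_pos: [453.9, 274.4, 163.2]
ee_rot: [-0.002, -0.046, 0.999, 0.002]
ft_force: [0.2, 0.1, 0.0]
width: 85.2
```

```bash
python3 -c "
from h import *
go((458,267,165,94.5))
T=pose();np.save('T13.npy',T);im=capture('wrist');save('w13',im)
c=cam('wrist',T)
a=np.radians(4.5);Q=np.array([[np.cos(a),-np.sin(a)],[np.sin(a),np.cos(a)]])
for l in [(-66,-106,4),(66,-106,4),(-66,106,4),(66,106,4),(-50,0,56),(50,0,56)]: print(l,proj(c,np.append(np.array([458.1,266.8])+Q@np.array(l[:2]),l[2])))"
```

```text
t 16.05 tcp [453.9 274.4 163.2] jawyaw 95.2 F [0.2 0.1 0. ] w 85.2 q7 0.96
-> (458, 267, 165, 94.5) turn [ 0.2 -0.3  0.7] shift [-0.0034 -0.0078 -0.0019] rows 1
(-66, -106, 4) [164.80649123 127.65415116]
(66, -106, 4) [178.50101055 252.6423214 ]
(-66, 106, 4) [386.72092806 130.68780249]
(66, 106, 4) [372.12692392 254.74339967]
(-50, 0, 56) [274.42148417 154.00214621]
(50, 0, 56) [274.14146977 263.74981712]
```

View pics/w13.png

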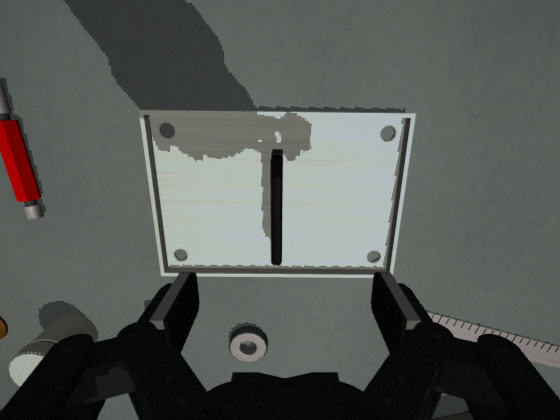

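Tray holes are at (167,130), (388,133), (180,255) and (374,256), and the bar at column 277. That agrees with my estimate within about 2 mm. Descend onto the handle.

```bash
python3 -c "
from h import *
go((459.5,265.5,28,94.5))"
```

```text
t 16.1 tcp [454.6 272.9 163.2] jawyaw 95.1 F [ 0.6 -0.2  0. ] w 85.3 q7 0.96
-> (459.5, 265.5, 28, 94.5) turn [ 0.1 -0.3  0.6] shift [-0.0048 -0.0081  0.1351] rows 4
```

>>> step_arm([
  [[0.1,-0.3,0.5],[-0.004,-0.007,0.02],0.1],
  [[0.1,-0.3,0.5],[-0.0048,-0.008,0.055],0.3],
  [[0.1,-0.3,0.5],[-0.0048,-0.008,0.09],0.4],
  [[0.1,-0.3,0.5],[-0.0048,-0.008,0.12],0.4],
  [[0.1,-0.3,0.5],[-0.0048,-0.008,0.13],0.4],
])

```text
time: 16.52
tcp_pos: [456.4, 260.2, 28.6]
ee_rot: [-0.004, -0.038, 0.999, -0.003]
ft_force: [-0.7, -0.9, 0.1]
width: 51.1
```

```bash
python3 -c "
from h import *
go((459.5,265.5,28,94.5))
im=capture('wrist');save('w14',im)"
```

```text
t 16.52 tcp [456.4 260.2  28.6] jawyaw 94.4 F [-0.7 -0.9  0.1] w 51.1 q7 0.88
-> (459.5, 265.5, 28, 94.5) turn [-0.3 -0.4 -0.1] shift [-0.0035  0.005   0.0006] rows 1
```

View pics/w14.png

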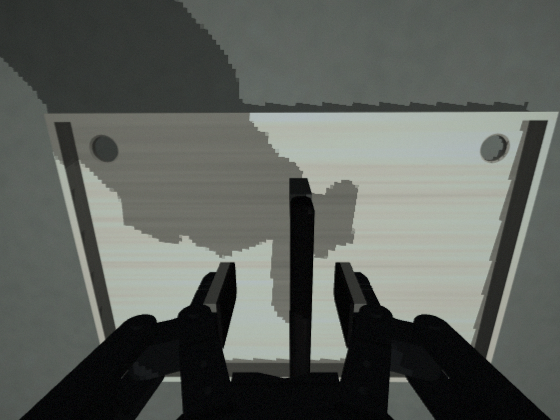

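Bar at column 302 against the pad middle at 285, so shift about 7 mm in tool +y.

>>> step_arm([
  [[-0.3,-0.4,0],[-0.003,0.004,0],0.4],
  [[-0.3,-0.4,0],[-0.003,0.0065,0.0005],0.4],
  [[-0.3,-0.4,0],[-0.003,0.0065,0.0005],0.4],
  [[-0.3,-0.4,0],[-0.003,0.0065,0.0005],0.4],
])

```text
time: 16.9
tcp_pos: [460.3, 268.6, 30.0]
ee_rot: [0.001, -0.038, 0.999, 0.001]
ft_force: [0.2, 0.5, 0.6]
width: 51.7
```

```bash
python3 -c "
from h import *
go((459.5,265.5,28,94.5))
im=capture('wrist');save('w15',im)"
```

```text
t 16.9 tcp [460.3 268.6  30. ] jawyaw 94.4 F [0.2 0.5 0.6] w 51.7 q7 0.88
-> (459.5, 265.5, 28, 94.5) turn [ 0.1  0.2 -0.1] shift [ 0.001 -0.003  0.002] rows 1
```

View pics/w15.png

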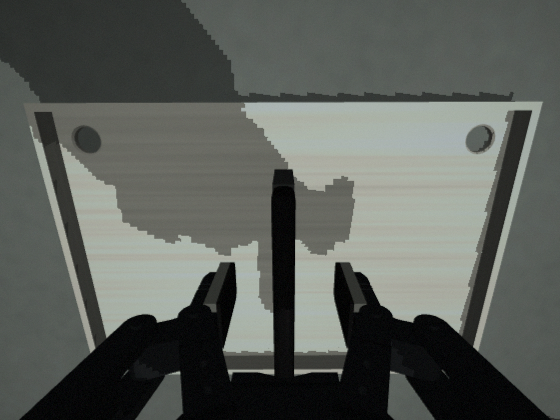

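Bar centred at column 284. Close firmly.

>>> step_arm([
  [[0,0,0],[0,-0.0005,0.002],0.6],
  [[0,0,0],[0,-0.0005,0.002],0.8],
  [[0,0,0],[0,-0.0005,0.002],1],
  [[0,0,0],[0,-0.0005,0.002],1],
  [[0,0,0],[0,-0.0005,0.002],1],
], newtons=100)

```text
time: 17.37
tcp_pos: [460.5, 268.2, 28.4]
ee_rot: [0.002, -0.039, 0.999, 0.001]
ft_force: [-0.7, -0.3, 3.4]
width: 8.3
```

>>> step_arm([
  [[0,0,0],[0,0,0],1],
  [[0,0,0],[0,0,-0.008],1],
  [[0,0,0],[0,0,-0.02],1],
  [[0,0,0],[0,0,-0.04],1],
  [[0,0,0],[0,0,-0.05],1],
])

```text
time: 17.78
tcp_pos: [460.8, 268.4, 80.3]
ee_rot: [0.002, -0.039, 0.999, 0.001]
ft_force: [1.2, 2.1, -3.0]
width: 8.1
```

```bash
python3 -c "
from h import *
go((459.5,265.5,150,94.5))
im=capture('wrist');save('w16',im);save('d16',capture('side'))"
```

```text
t 17.78 tcp [460.8 268.4  80.3] jawyaw 94.4 F [ 1.2  2.1 -3. ] w 8.1 q7 0.91
-> (459.5, 265.5, 150, 94.5) turn [ 0.1  0.3 -0.1] shift [ 0.0012 -0.0026 -0.0698] rows 2
```

View pics/w16.png

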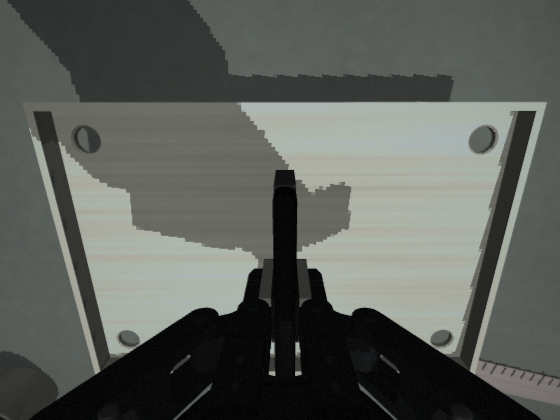

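View pics/d16.png

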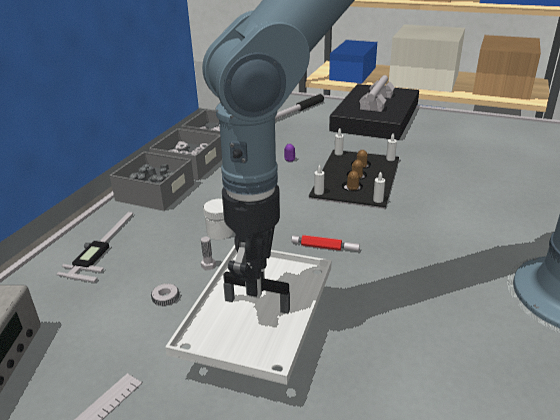

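Tray lifted level; its four holes show at (87,139), (482,139), (129,339) and (441,339) in the wrist view. I'll compute its pose in the tool frame.

```bash
python3 -c "
from h import *
im=cv2.imread('pics/w16.png');
m=camera_model('wrist');c=(m['camera_matrix'],m['mount'])
for b in (0,4):
  P=np.array([onz(c,(u-b,v),24.4) for u,v in [(87,139),(482,139),(129,339),(441,339)]]);print(P.round(1),P.mean(0).round(1))
  d=P[1]-P[0];e=P[3]-P[2];f=P[0]-P[2];g=P[1]-P[3];print([np.degrees(np.arctan2(x[0],x[1])).round(2) for x in (d,e)],[np.degrees(np.arctan2(-x[1],x[0])).round(2) for x in (f,g)],[np.linalg.norm(x).round(1) for x in (d,e,f,g)])
go((451.3,-282.9,190,94.7))
"
```

```text
[[  66.4 -104.8   24.4]
 [  66.5  105.9   24.4]
 [ -65.8 -104.4   24.4]
 [ -65.5  106.3   24.4]] [ 0.4  0.7 24.4]
[np.float64(0.04), np.float64(0.07)] [np.float64(0.19), np.float64(0.16)] [np.float64(210.7), np.float64(210.6), np.float64(132.2), np.float64(132.0)]
[[  66.4 -106.9   24.4]
 [  66.5  103.8   24.4]
 [ -65.8 -107.1   24.4]
 [ -65.5  103.6   24.4]] [ 0.4 -1.7 24.4]
[np.float64(0.04), np.float64(0.07)] [np.float64(-0.06), np.float64(-0.09)] [np.float64(210.7), np.float64(210.7), np.float64(132.2), np.float64(132.1)]
t 17.88 tcp [462.3 269.3  81. ] jawyaw 94.4 F [ 0.4  0.5 -3.1] w 8.1 q7 0.91
-> (451.3, -282.9, 190, 94.7) turn [ 0.2  0.5 -0.3] shift [ 0.0525 -0.5493 -0.1118] rows 14
```

>>> step_arm([
  [[0,0.2,0],[0,-0.002,-0.025],1],
  [[0,0.2,0],[0.001,-0.008,-0.055],1],
  [[0,0.2,0],[0.002,-0.025,-0.075],1],
  [[0,0.2,0],[0.004,-0.05,-0.08],1],
  [[0,0.2,0],[0.007,-0.08,-0.08],1],
])

```text
time: 18.3
tcp_pos: [462.2, 190.8, 163.0]
ee_rot: [0.005, -0.041, 0.999, 0.004]
ft_force: [1.2, 0.2, -4.5]
width: 8.1
```

```bash
python3 -c "
from h import *
go((452,20,160,94.7),(451.3,-282.9,160,94.7))
"
```

```text
t 18.3 tcp [462.2 190.8 163. ] jawyaw 94.6 F [ 1.2  0.2 -4.5] w 8.1 q7 1.12
-> (452, 20, 160, 94.7) turn [ 0.4  0.6 -0.1] shift [ 0.024  -0.1694  0.0015] rows 5
-> (451.3, -282.9, 160, 94.7) turn [ 0.4  0.6 -0.1] shift [ 0.0493 -0.4713 -0.0009] rows 12
```

>>> step_arm([
  [[0.4,0.6,0],[0.005,-0.034,0],1],
  [[0.4,0.6,0],[0.009,-0.068,0],1],
  [[0.4,0.6,0],[0.012,-0.102,0],1],
  [[0.4,0.6,0],[0.016,-0.136,0],1],
  [[0.4,0.6,0],[0.02,-0.17,0],1],
])

```text
time: 18.72
tcp_pos: [454.9, 18.1, 160.8]
ee_rot: [-0.001, -0.041, 0.999, 0.0]
ft_force: [0.4, -1.0, -2.6]
width: 8.2
```

```bash
python3 -c "
from h import *
go((452,-150,160,94.7),(451.3,-282.9,160,94.7))
"
```

```text
t 18.72 tcp [454.9  18.1 160.8] jawyaw 94.7 F [ 0.4 -1.  -2.6] w 8.2 q7 1.5
-> (452, -150, 160, 94.7) turn [ 0.  -0.1 -0. ] shift [ 0.0166 -0.1673  0.0008] rows 5
-> (451.3, -282.9, 160, 94.7) turn [ 0.  -0.1 -0. ] shift [ 0.0281 -0.2997  0.0008] rows 8
```

>>> step_arm([
  [[0,0,0],[0.003,-0.033,0],1],
  [[0,0,0],[0.006,-0.066,0],1],
  [[0,0,0],[0.0095,-0.1,0],1],
  [[0,0,0],[0.0125,-0.134,0],1],
  [[0,0,0],[0.016,-0.167,0],1],
])

```text
time: 19.13
tcp_pos: [451.5, -151.3, 160.1]
ee_rot: [-0.001, -0.041, 0.999, 0.0]
ft_force: [0.8, 0.6, -3.4]
width: 8.1
```

```bash
python3 -c "
from h import *
go((451.3,-282.9,160,94.7))
"
```

```text
t 19.13 tcp [ 451.5 -151.3  160.1] jawyaw 94.7 F [ 0.8  0.6 -3.4] w 8.1 q7 1.88
-> (451.3, -282.9, 160, 94.7) turn [ 0.  -0.1 -0. ] shift [ 1.090e-02 -1.312e-01  1.000e-04] rows 4
```

>>> step_arm([
  [[0,0,0],[0.003,-0.033,0],1],
  [[0,0,0],[0.006,-0.066,0],1],
  [[0,0,0],[0.0085,-0.1,0],1],
  [[0,0,0],[0.0105,-0.122,0],1],
  [[0,0,0],[0.0109,-0.131,0],1],
])

```text
time: 19.55
tcp_pos: [449.3, -287.7, 159.5]
ee_rot: [-0.002, -0.037, 0.999, -0.001]
ft_force: [0.3, -0.5, -2.5]
width: 8.3
```

>>> step_arm([
  [[0,0,0],[0,0,0],1],
  [[0,0,0],[0,0,0],1],
  [[0,0,0],[0,0,0],1],
])

```text
time: 19.8
tcp_pos: [449.1, -285.5, 158.8]
ee_rot: [-0.003, -0.038, 0.999, -0.0]
ft_force: [-0.7, 0.4, -4.0]
width: 8.4
```

```bash
python3 -c "
from h import *
go((451.3,-282.9,112,94.7))
T=pose();im=capture('wrist');save('w17',im);s=capture('scene');save('s17',s);c=cam('wrist',T)
a=np.radians(4.7);Q=np.array([[np.cos(a),-np.sin(a)],[np.sin(a),np.cos(a)]])
for l in [(-66,-106,76),(66,-106,76),(-66,106,76),(66,106,76)]: print(l,proj(c,np.append(np.array([451.3,-282.9])+Q@np.array(l[:2]),l[2])))
"
```

```text
t 19.8 tcp [ 449.1 -285.5  158.8] jawyaw 94.4 F [-0.7  0.4 -4. ] w 8.4 q7 2.15
-> (451.3, -282.9, 112, 94.7) turn [ 0.  -0.3 -0.3] shift [-0.0026  0.0024  0.0467] rows 2
(-66, -106, 76) [139.18816994 135.75364098]
(66, -106, 76) [163.54065801 293.55328878]
(-66, 106, 76) [434.37251274 134.35958721]
(66, 106, 76) [410.72830549 292.64826925]
```

View pics/w17.png

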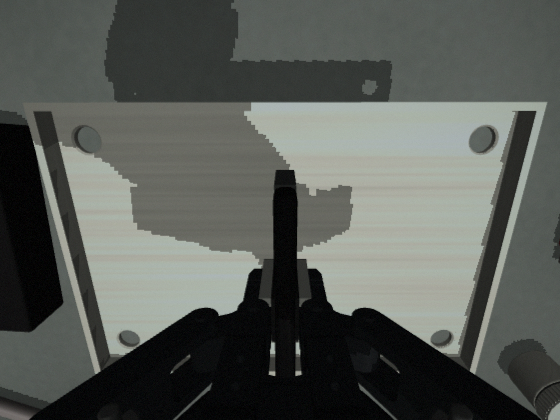

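View pics/s17.png

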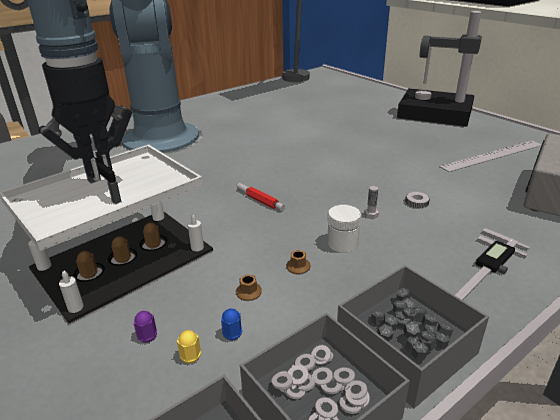

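The tray is over the carrier with the posts below it. I'll lower to just above the pins and check alignment.

>>> step_arm([
  [[0,-0.3,-0.3],[-0.0026,0.0024,0.01],1],
  [[0,-0.3,-0.3],[-0.0026,0.0024,0.025],1],
  [[0,-0.3,-0.3],[-0.0026,0.0024,0.04],1],
  [[0,-0.3,-0.3],[-0.0026,0.0024,0.046],1],
  [[0,-0.3,-0.3],[-0.0026,0.0024,0.046],1],
])

```text
time: 20.32
tcp_pos: [450.7, -280.2, 111.3]
ee_rot: [-0.001, -0.043, 0.999, 0.001]
ft_force: [0.0, -0.2, -2.9]
width: 8.4
```

```bash
python3 -c "
from h import *
go((451.3,-282.9,112,94.7))
T=pose();im=capture('wrist');save('w18',im);s=capture('scene');save('s18',s,(0,130,230,320),3.4);s=capture('side');save('d18',s,(280,100,430,220),5);
a=np.radians(4.7);Q=np.array([[np.cos(a),-np.sin(a)],[np.sin(a),np.cos(a)]]);c=cam('wrist',T)
for l in [(-66,-106,76),(66,-106,76),(-66,106,76),(66,106,76)]: print(l,proj(c,np.append(np.array([451.3,-282.9])+Q@np.array(l[:2]),l[2])))
"
```

```text
t 20.32 tcp [ 450.7 -280.2  111.3] jawyaw 94.9 F [ 0.  -0.2 -2.9] w 8.4 q7 2.16
-> (451.3, -282.9, 112, 94.7) turn [ 0.1 -0.2  0.2] shift [-0.0004 -0.0027 -0.0007] rows 1
(-66, -106, 76) [ 92.21766021 137.86999517]
(66, -106, 76) [129.55086693 328.71332208]
(-66, 106, 76) [465.0061385  139.51495439]
(66, 106, 76) [428.51807775 329.43945604]
```

View pics/w18.png

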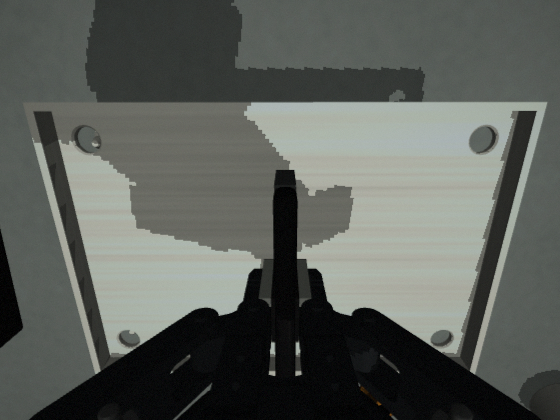

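View pics/s18.png

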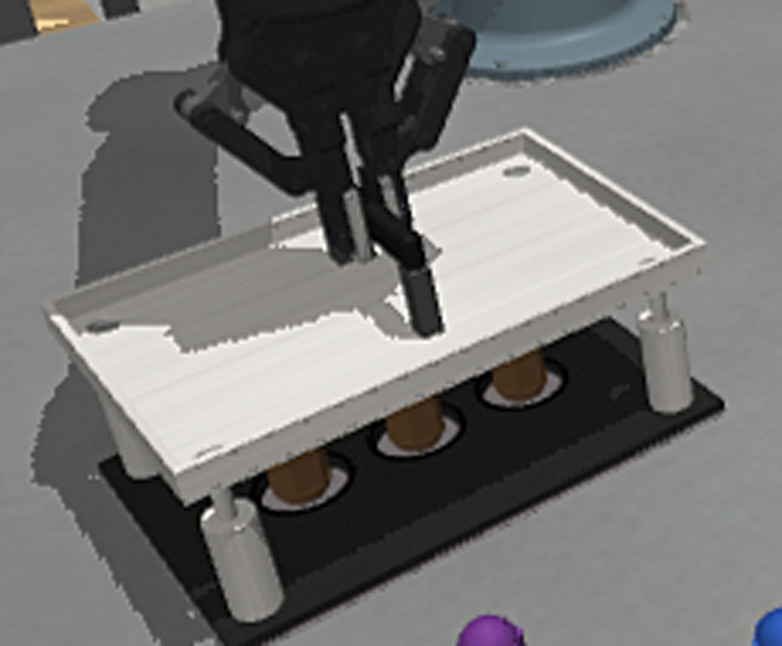

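View pics/d18.png

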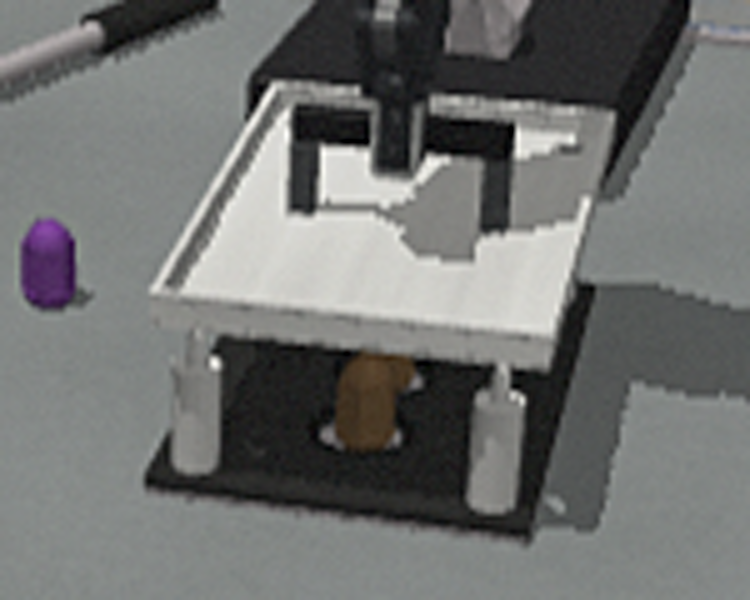

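```bash
python3 -c "
from h import *
m=camera_model('wrist');c=(m['camera_matrix'],m['mount'])
for uv in [(87,139),(482,139),(129,339),(441,339)]:
  p=onz(c,uv,24.4);p[2]=35.3;print(uv,proj(c,p).round(1))
im=cv2.cvtColor(cv2.imread('pics/w18.png'),cv2.COLOR_BGR2RGB)
a=[cv2.resize(im[y-20:y+20,x-20:x+20],(380,290*380//290),interpolation=cv2.INTER_CUBIC) for x,y in [(90,140),(480,140)]]
b=[cv2.resize(im[y-20:y+20,x-20:x+20],(380,380),interpolation=cv2.INTER_CUBIC) for x,y in [(130,339),(440,339)]]
save('h18',np.vstack([np.hstack(a),np.hstack(b)]),None,0.78)"
```

```text
(87, 139) [ 98.7 137. ]
(482, 139) [470.3 137. ]
(129, 339) [136.4 327.9]
(441, 339) [433.6 327.9]
```

View pics/h18.png

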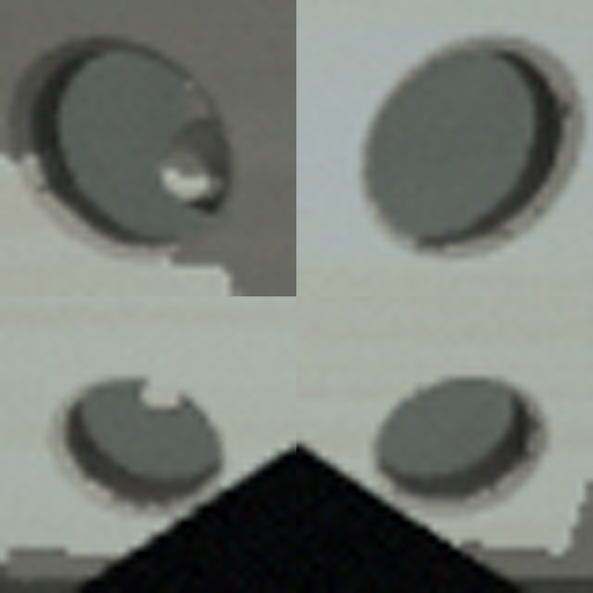

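Through the holes, pin tips show at (95,144) and (132,332), where (98.7,137) and (136.4,328) would be aligned. The tray therefore needs about 3 mm more in tool -x and 2.4 mm in tool -y. Adjust and relook.

>>> step_arm([
  [[0,-0.2,0.2],[-0.003,-0.0024,0],1],
  [[0,-0.2,0.2],[-0.003,-0.0024,0.0],1],
  [[0,-0.2,0.2],[-0.003,-0.0024,0.0],1],
  [[0,-0.2,0.2],[-0.003,-0.0024,0.0],1],
])

```text
time: 20.8
tcp_pos: [456.3, -284.8, 114.5]
ee_rot: [0.003, -0.04, 0.999, -0.001]
ft_force: [-0.8, 0.3, -2.8]
width: 8.4
```

```bash
cat > holes.py <<'E'
from h import *
import sys
n=sys.argv[1]
go((453.9,-282.7,111,94.7))
im=capture('wrist');save('w'+n,im)
a=[cv2.resize(im[y-20:y+20,x-20:x+20],(300,300),interpolation=cv2.INTER_CUBIC) for x,y in [(90,140),(480,140)]]
b=[cv2.resize(im[y-20:y+20,x-20:x+20],(300,300),interpolation=cv2.INTER_CUBIC) for x,y in [(130,339),(440,339)]]
save('h'+n,np.vstack([np.hstack(a),np.hstack(b)]))
E
python3 holes.py 19
```

```text
t 20.8 tcp [ 456.3 -284.8  114.5] jawyaw 94.6 F [-0.8  0.3 -2.8] w 8.4 q7 2.16
-> (453.9, -282.7, 111, 94.7) turn [-0.1  0.4 -0.1] shift [0.0022 0.0023 0.0034] rows 1
```

View pics/h19.png

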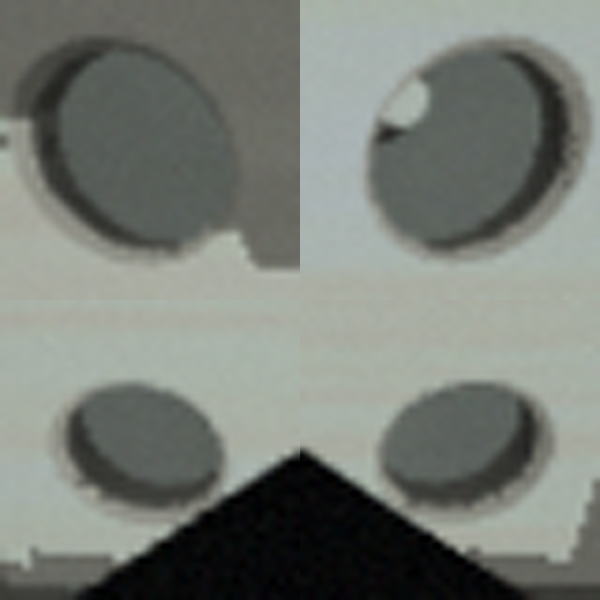

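Now the right pin shows at (474,133) while the left is hidden. Combining both views gives the carrier centre at about (454.3,-281.8).

>>> step_arm([
  [[0,0.3,0],[0.002,0.003,0.003],1],
  [[0,0.3,0],[0.002,0.003,0.003],1],
  [[0,0.3,0],[0.002,0.003,0.003],1],
  [[0,0.3,0],[0.002,0.003,0.003],1],
  [[0,0.3,0],[0.002,0.003,0.003],1],
])

```text
time: 21.27
tcp_pos: [453.9, -281.9, 111.2]
ee_rot: [0.0, -0.04, 0.999, -0.001]
ft_force: [0.1, -0.3, -3.3]
width: 8.4
```

```bash
python3 holes.py 20; python3 -c "
from h import *
go((454.3,-281.8,111,94.7))"
```

```text
t 21.27 tcp [ 453.9 -281.9  111.2] jawyaw 94.6 F [ 0.1 -0.3 -3.3] w 8.4 q7 2.15
-> (453.9, -282.7, 111, 94.7) turn [-0.1  0.1 -0.1] shift [ 0.     -0.0008  0.0002] rows 1
t 21.32 tcp [ 453.9 -282.   111.3] jawyaw 94.6 F [ 0.2  0.6 -2.6] w 8.4 q7 2.15
-> (454.3, -281.8, 111, 94.7) turn [-0.1  0.1 -0.1] shift [-0.0004  0.0001  0.0003] rows 1
```

View pics/h20.png

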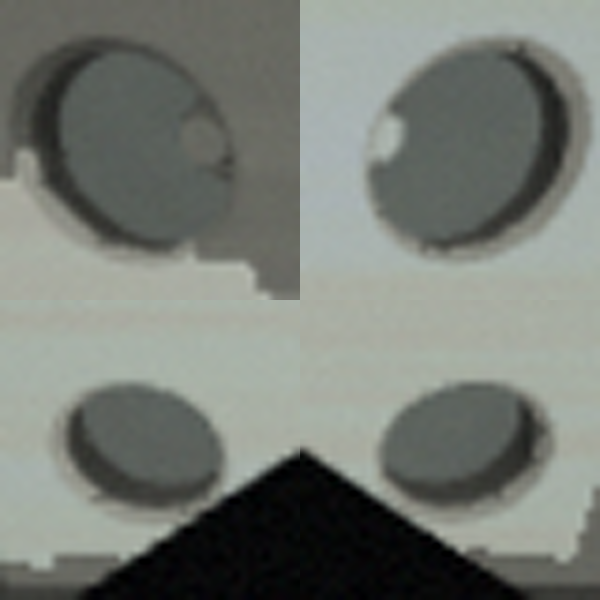

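Both pins now sit where they should: (97,138) and (471,138) against an expected (98.7,137) and (470.3,137). Descend gently.

>>> step_arm([
  [[0,0,0],[-0.0005,0,0.004],1],
  [[0,0,0],[-0.0005,0,0.008],1],
  [[0,0,0],[-0.0005,0,0.011],1],
  [[0,0,0],[-0.0005,0,0.012],1],
  [[0,0,0],[-0.0005,0,0.012],1],
])

```text
time: 21.73
tcp_pos: [453.9, -281.6, 98.5]
ee_rot: [-0.0, -0.04, 0.999, -0.0]
ft_force: [0.1, 0.1, -2.5]
width: 8.3
```

```bash
python3 holes.py 21
```

```text
t 21.73 tcp [ 453.9 -281.6   98.5] jawyaw 94.6 F [ 0.1  0.1 -2.5] w 8.3 q7 2.15
-> (453.9, -282.7, 111, 94.7) turn [-0.  -0.  -0.1] shift [ 0.     -0.0011 -0.0125] rows 1
```

View pics/h21.png

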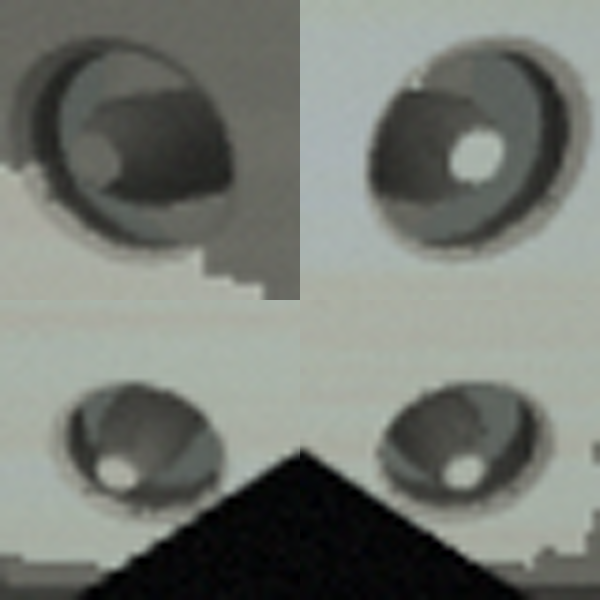

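All four pin tips are inside their holes: (83,141), (484,141), (126,342), (442,342). Continue to the shoulders with a 0.6 mm trim.

>>> step_arm([
  [[0,0,0],[-0.0005,-0.0006,0.004],1],
  [[0,0,0],[-0.0005,-0.0006,0.008],1],
  [[0,0,0],[-0.0005,-0.0006,0.011],1],
  [[0,0,0],[-0.0005,-0.0006,0.0125],1],
  [[0,0,0],[-0.0005,-0.0006,0.0125],1],
])

```text
time: 22.2
tcp_pos: [454.5, -282.3, 86.5]
ee_rot: [-0.0, -0.04, 0.999, -0.0]
ft_force: [-2.2, -0.5, -1.4]
width: 8.6
```

```bash
python3 holes.py 22; python3 -c "
from h import *
s=capture('scene');save('s22',s,(0,130,230,320),3.4);s=capture('side');save('d22',s,(280,100,430,220),5)"
```

```text
t 22.2 tcp [ 454.5 -282.3   86.5] jawyaw 94.6 F [-2.2 -0.5 -1.4] w 8.6 q7 2.16
-> (453.9, -282.7, 111, 94.7) turn [-0.  -0.  -0.1] shift [ 0.0007 -0.0003 -0.0245] rows 1
```

View pics/s22.png

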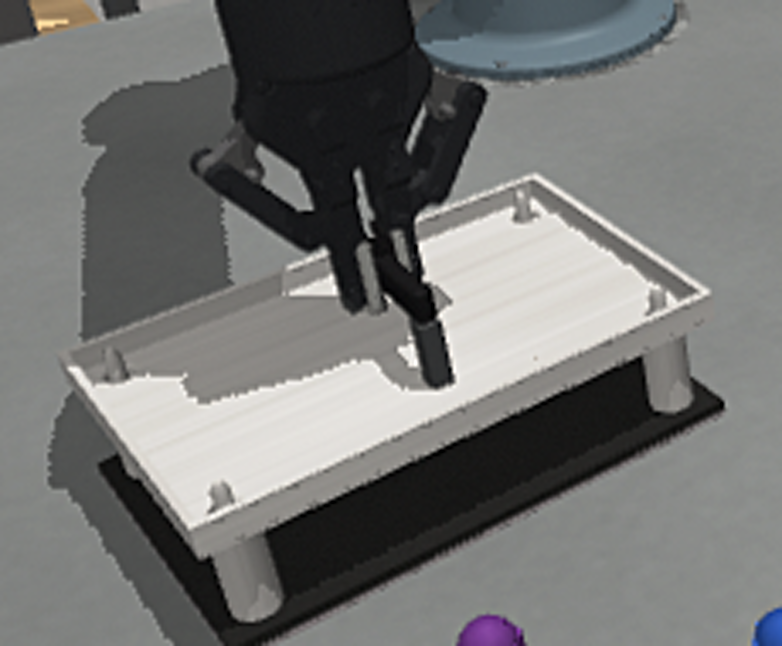

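View pics/h22.png

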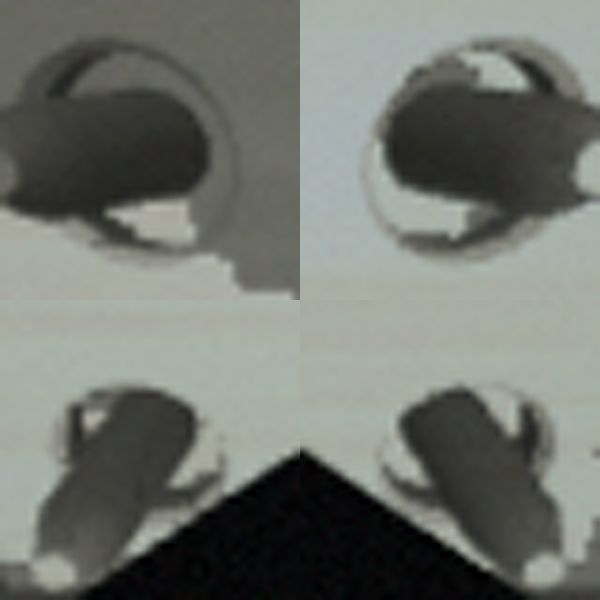

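The tray is at shoulder height with pins centred in all four holes. A touch lower, then release.

>>> step_arm([
  [[0,0,0],[0,0,0.0007],1],
  [[0,0,0],[0,0,0.001],1],
  [[0,0,0],[0,0,0.001],0.95],
  [[0,0,0],[0,0,0.001],0.85],
  [[0,0,0],[0,0,0.001],0.75],
], newtons=40)

```text
time: 22.77
tcp_pos: [455.6, -282.9, 86.0]
ee_rot: [0.001, -0.04, 0.999, -0.001]
ft_force: [-1.0, -0.0, 1.3]
width: 21.1
```

>>> step_arm([
  [[0,0,0],[0,0,0],0.6],
  [[0,0,0],[0,0,0],0.5],
  [[0,0,0],[0,0,-0.015],0.5],
  [[0,0,0],[0,0,-0.045],0.5],
  [[0,0,0],[0,0,-0.08],0.5],
])

```text
time: 23.18
tcp_pos: [453.5, -281.6, 164.5]
ee_rot: [-0.001, -0.04, 0.999, 0.0]
ft_force: [1.4, -0.3, -1.0]
width: 42.5
```

>>> step_arm([
  [[0,0,5],[0,0,-0.015],0.4],
  [[0,0,10],[0,0.01,-0.02],0.3],
  [[0,0,10],[0,0.02,-0.02],0.3],
  [[0,0,10],[0,0.02,-0.02],0.3],
])

```text
time: 23.52
tcp_pos: [452.3, -259.1, 184.4]
ee_rot: [-0.001, 0.044, 0.999, 0.001]
ft_force: [0.1, 0.8, -1.3]
width: 59.5
```

```bash
python3 -c "
from h import *
go((442.5,13,120,97))
save('w23',capture('wrist'))
s=capture('scene');save('s23',s,(0,130,230,320),3.4);s=capture('side');save('d23',s,(280,100,430,220),5)"
```

```text
t 23.52 tcp [ 452.3 -259.1  184.4] jawyaw 84.9 F [ 0.1  0.8 -1.3] w 59.5 q7 1.94
-> (442.5, 13, 120, 97) turn [  0.1  -0.1 -12.1] shift [0.0336 0.27   0.0649] rows 7
```

View pics/w23.png

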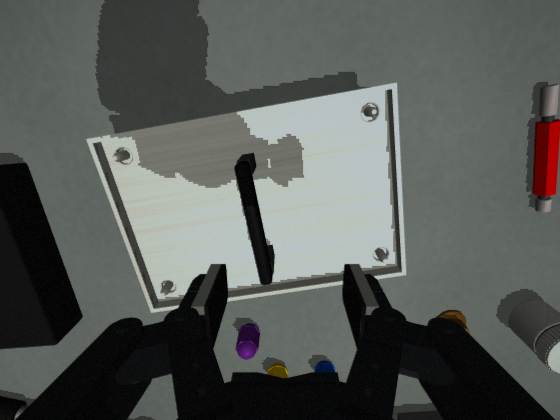

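View pics/s23.png

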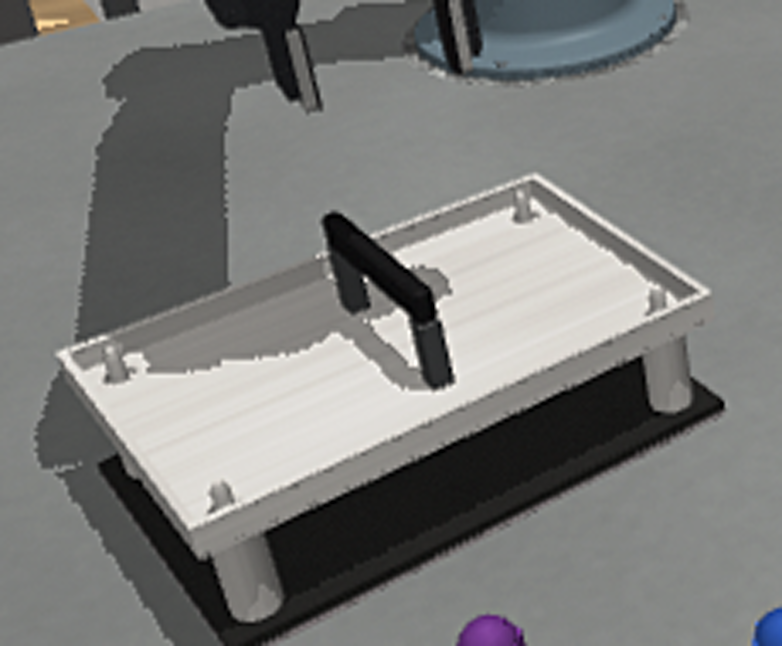

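View pics/d23.png

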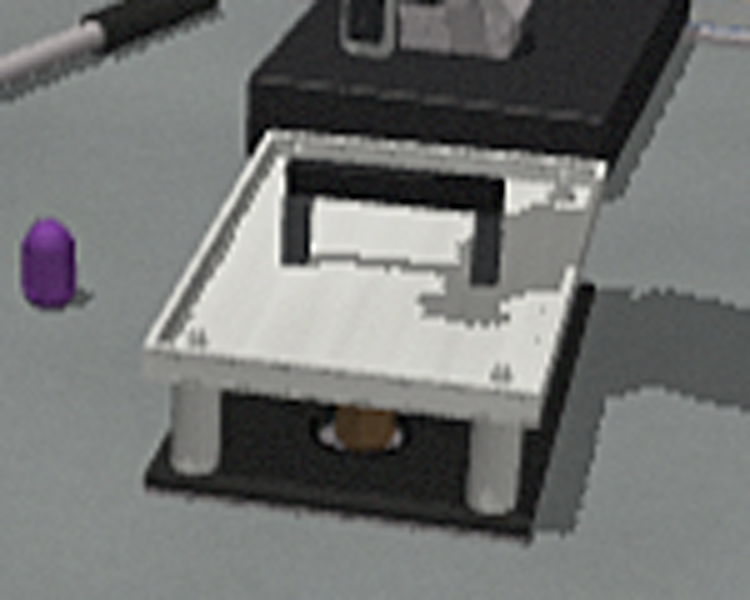

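The tray is level on all four shoulders with the pins through every hole, and it is released. Now the gauge.

>>> step_arm([
  [[0,0,-3],[0.004,0.036,0.004],0.3],
  [[0,0,-6],[0.009,0.074,0.01],0.3],
  [[0,0,-9],[0.014,0.112,0.017],0.3],
  [[0,0,-12],[0.019,0.15,0.025],0.3],
  [[0,0,-12],[0.023,0.185,0.035],0.3],
])

```text
time: 24.08
tcp_pos: [444.6, -73.4, 147.8]
ee_rot: [-0.002, -0.06, 0.998, 0.001]
ft_force: [1.2, 0.5, -0.6]
width: 59.6
```

```bash
python3 -c "
from h import *
go((442.5,13,120,96.5))"
```

```text
t 24.08 tcp [444.6 -73.4 147.8] jawyaw 96.9 F [ 1.2  0.5 -0.6] w 59.6 q7 1.75
-> (442.5, 13, 120, 96.5) turn [ 0.1 -0.3  0.4] shift [-0.0084  0.0859  0.0278] rows 3
```

>>> step_arm([
  [[0,-0.3,0.4],[-0.003,0.03,0.01],0.3],
  [[0,-0.3,0.4],[-0.006,0.06,0.02],0.3],
  [[0,-0.3,0.4],[-0.008,0.08,0.027],0.3],
  [[0,-0.3,0.4],[-0.0084,0.0859,0.028],0.3],
  [[0,-0.3,0.4],[-0.0084,0.0859,0.028],0.4],
])

```text
time: 24.5
tcp_pos: [441.6, 14.3, 118.7]
ee_rot: [-0.001, -0.059, 0.998, 0.001]
ft_force: [0.9, 0.2, -0.0]
width: 51.4
```

```bash
python3 -c "
from h import *
go((442.5,13,120,96.5))
T=pose();im=capture('wrist');save('w24',im);c=cam('wrist',T)
b,l=blobs(im,(0,150,60),(6,255,255),300);print(b)
k=max(b,key=lambda x:x[1][4]);i=[j for j in range(1,l.max()+1) if (l==j).sum()==k[1][4]][0]
print(cv2.minAreaRect(np.argwhere(l==i)[:,::-1].astype(np.float32)))
for d in (0,2.5): print(onz(c,(k[0][0]-d,k[0][1]),12))
"
```

```text
t 24.5 tcp [441.6  14.3 118.7] jawyaw 96.7 F [ 0.9  0.2 -0. ] w 51.4 q7 1.53
-> (442.5, 13, 120, 96.5) turn [ 0.1 -0.1  0.2] shift [-0.0008 -0.0014 -0.0013] rows 1
[(array([283.5, 209.4]), array([ 271,  166,   25,   89, 2069], dtype=int32))]
((282.9999694824219, 209.99996948242188), (87.99998474121094, 23.999996185302734), 90.0)
[442.60724696  14.24205586  12.        ]
[442.85992523  12.1061953   12.        ]
```

View pics/w24.png

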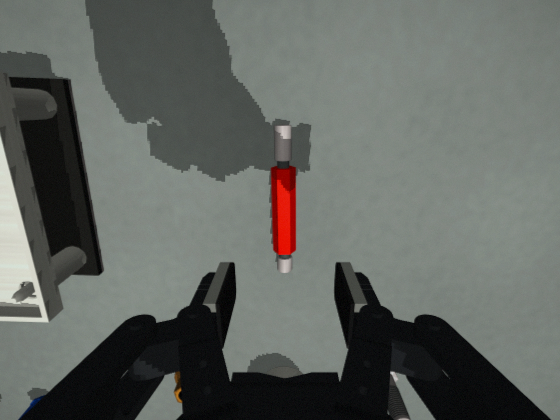

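The gauge is aligned with the jaws at (283,209). Descend slowly and grip.

>>> step_arm([
  [[0,0,0],[-0.001,-0.001,0.025],0.5],
  [[0,0,0],[-0.001,-0.001,0.055],0.55],
  [[0,0,0],[-0.001,-0.001,0.085],0.55],
  [[0,0,0],[-0.001,-0.001,0.1],0.55],
  [[0,0,0],[-0.001,-0.001,0.104],0.55],
])

```text
time: 24.97
tcp_pos: [441.0, 8.8, 12.9]
ee_rot: [-0.003, -0.055, 0.998, -0.0]
ft_force: [0.0, -0.7, 0.6]
width: 38.7
```

>>> step_arm([
  [[0,0,0],[0,0,0.002],0.55],
  [[0,0,0],[0,0,0.004],0.55],
  [[0,0,0],[0,0,0.004],0.55],
])

```text
time: 25.22
tcp_pos: [442.0, 7.6, 9.5]
ee_rot: [-0.002, -0.055, 0.999, -0.0]
ft_force: [0.7, -0.1, 0.7]
width: 38.1
```

```bash
python3 -c "
from h import *
go((443,13,5,96.5))
save('w25',capture('wrist'))"
```

```text
t 25.22 tcp [442.    7.6   9.5] jawyaw 96.3 F [ 0.7 -0.1  0.7] w 38.1 q7 1.49
-> (443, 13, 5, 96.5) turn [-0.  -0.3 -0.2] shift [-0.0016  0.0052  0.0045] rows 1
```

View pics/w25.png

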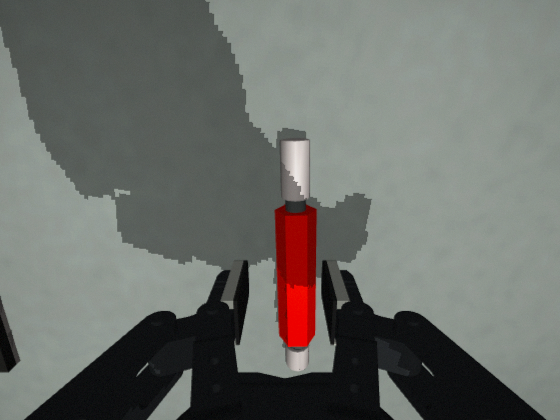

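>>> step_arm([
  [[0,-0.3,0],[-0.001,0.003,0.001],0.55],
  [[0,-0.3,0],[-0.001,0.0052,0.0025],0.55],
  [[0,-0.3,0],[-0.001,0.0052,0.004],0.55],
  [[0,-0.3,0],[-0.001,0.0052,0.0045],0.55],
  [[0,-0.3,0],[-0.001,0.0052,0.0045],0.55],
])

```text
time: 25.68
tcp_pos: [442.5, 13.6, 5.3]
ee_rot: [0.0, -0.055, 0.998, -0.0]
ft_force: [-0.2, -0.7, -0.0]
width: 38.5
```

```bash
python3 -c "
from h import *
go((443,13,5,96.5))"
```

```text
t 25.68 tcp [442.5  13.6   5.3] jawyaw 96.3 F [-0.2 -0.7 -0. ] w 38.5 q7 1.47
-> (443, 13, 5, 96.5) turn [-0.   0.  -0.2] shift [-0.0004 -0.0006  0.0003] rows 1
```

>>> step_arm([
  [[0,0,0],[0,0,0],0.7],
  [[0,0,0],[0,0,0],0.85],
  [[0,0,0],[0,0,0],1],
  [[0,0,0],[0,0,0],1],
  [[0,0,0],[0,0,0],1],
], newtons=60)

```text
time: 26.1
tcp_pos: [442.6, 13.6, 5.6]
ee_rot: [0.0, -0.055, 0.998, -0.0]
ft_force: [-2.1, 0.5, 5.5]
width: 17.6
```

>>> step_arm([
  [[0,0,0],[0,0,-0.01],1],
  [[0,0,0],[0,0,-0.035],1],
  [[0,0,0],[0,0,-0.07],1],
  [[0,0,0],[0,0,-0.1],1],
  [[0,0,0],[0,0,-0.125],1],
])

```text
time: 26.52
tcp_pos: [442.8, 13.6, 132.9]
ee_rot: [0.001, -0.055, 0.998, -0.0]
ft_force: [1.3, 0.3, -0.7]
width: 17.8
```

```bash
python3 -c "
from h import *
go((449.5,-222,150,95))
save('w26',capture('wrist'))"
```

```text
t 26.52 tcp [442.8  13.6 132.9] jawyaw 96.3 F [ 1.3  0.3 -0.7] w 17.8 q7 1.53
-> (449.5, -222, 150, 95) turn [-0.   0.1  1.3] shift [ 0.0192 -0.2349 -0.0171] rows 6
```

View pics/w26.png

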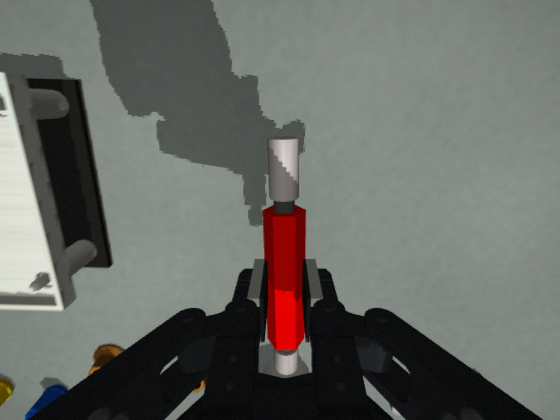

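The gauge is held level. Move over the tray's +y bay.

>>> step_arm([
  [[0,0,1.3],[0.003,-0.032,-0.005],1],
  [[0,0,1.3],[0.006,-0.068,-0.01],1],
  [[0,0,1.3],[0.009,-0.106,-0.014],1],
  [[0,0,1.3],[0.012,-0.144,-0.016],1],
  [[0,0,1.3],[0.015,-0.182,-0.017],1],
])

```text
time: 26.98
tcp_pos: [451.2, -170.3, 154.9]
ee_rot: [0.006, -0.044, 0.999, -0.0]
ft_force: [1.0, 0.0, -1.5]
width: 17.9
```

```bash
python3 -c "
from h import *
go((451.5,-222,140,95))"
```

```text
t 26.98 tcp [ 451.2 -170.3  154.9] jawyaw 95.0 F [ 1.   0.  -1.5] w 17.9 q7 1.94
-> (451.5, -222, 140, 95) turn [-0.1  0.7  0. ] shift [ 0.0044 -0.0515  0.0149] rows 2
```

>>> step_arm([
  [[0,0.7,0],[0.002,-0.028,0.005],1],
  [[0,0.7,0],[0.004,-0.046,0.01],1],
  [[0,0.7,0],[0.0044,-0.0515,0.015],1],
  [[0,0.7,0],[0.0044,-0.0515,0.015],1],
  [[0,0.7,0],[0.0044,-0.0515,0.015],1],
])

```text
time: 27.4
tcp_pos: [450.8, -220.4, 139.1]
ee_rot: [-0.001, -0.044, 0.999, 0.0]
ft_force: [-0.8, 1.3, -1.6]
width: 17.6
```

```bash
python3 -c "
from h import *
go((451.5,-222,68,95))
save('w27',capture('wrist'))"
```

```text
t 27.4 tcp [ 450.8 -220.4  139.1] jawyaw 95.1 F [-0.8  1.3 -1.6] w 17.6 q7 2.04
-> (451.5, -222, 68, 95) turn [ 0.1 -0.1  0.1] shift [-0.0006 -0.0018  0.0711] rows 2
```

View pics/w27.png

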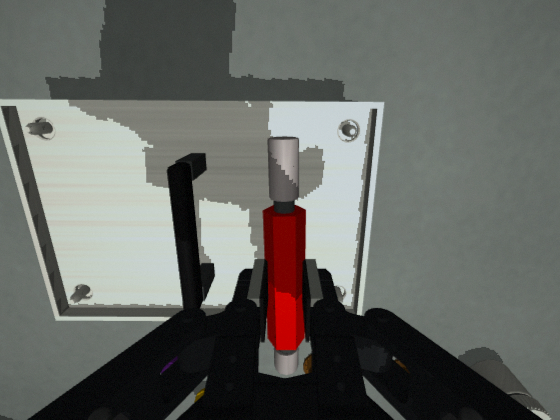

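The gauge is over the bay between the handle (column 188) and the rim (column 370), parallel to the handle. Lowering.

>>> step_arm([
  [[0,0,0],[-0.0006,-0.0018,0.02],1],
  [[0,0,0],[-0.0006,-0.0018,0.04],1],
  [[0,0,0],[-0.0006,-0.0018,0.055],1],
  [[0,0,0],[-0.0006,-0.0018,0.062],1],
  [[0,0,0],[-0.0006,-0.0018,0.063],1],
])

```text
time: 27.87
tcp_pos: [451.2, -218.8, 75.1]
ee_rot: [-0.002, -0.047, 0.999, 0.001]
ft_force: [-0.3, 0.3, -0.8]
width: 17.8
```

```bash
python3 -c "
from h import *
go((451.5,-222,68,95))
save('w28',capture('wrist'))"
```

```text
t 27.87 tcp [ 451.2 -218.8   75.1] jawyaw 95.4 F [-0.3  0.3 -0.8] w 17.8 q7 2.05
-> (451.5, -222, 68, 95) turn [ 0.2 -0.2  0.4] shift [-0.0001 -0.0033  0.007 ] rows 1
```

View pics/w28.png

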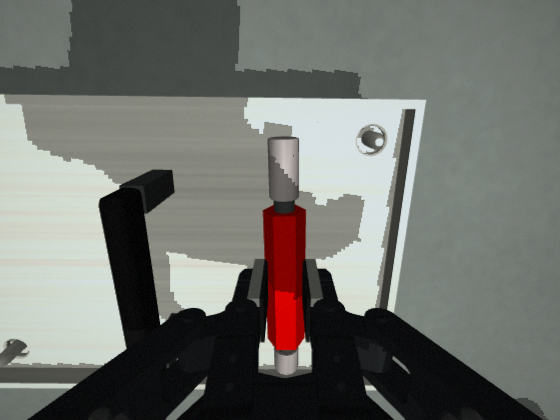

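>>> step_arm([
  [[0,0,0],[0,-0.0015,0.003],1],
  [[0,0,0],[0,-0.002,0.005],1],
  [[0,0,0],[0,-0.002,0.0065],1],
  [[0,0,0],[0,-0.002,0.007],1],
  [[0,0,0],[0,-0.002,0.007],1],
])

```text
time: 28.33
tcp_pos: [452.2, -221.7, 69.2]
ee_rot: [-0.001, -0.046, 0.999, 0.001]
ft_force: [-0.7, 1.0, -0.4]
width: 17.8
```

```bash
python3 -c "
from h import *
go((451.5,-222,67.5,95))"
```

```text
t 28.33 tcp [ 452.2 -221.7   69.2] jawyaw 95.3 F [-0.7  1.  -0.4] w 17.8 q7 2.05
-> (451.5, -222, 67.5, 95) turn [ 0.1 -0.1  0.3] shift [ 0.0007 -0.0002  0.0017] rows 1
```

>>> step_arm([
  [[0,0,0],[0,0,0.001],1],
  [[0,0,0],[0,0,0.0017],1],
  [[0,0,0],[0,0,0.0017],1],
  [[0,0,0],[0,0,0.0017],1],
])

```text
time: 28.67
tcp_pos: [452.4, -221.9, 67.7]
ee_rot: [-0.001, -0.046, 0.999, 0.001]
ft_force: [-1.0, -0.1, 1.6]
width: 17.7
```

```bash
python3 -c "
from h import *
go((451.5,-222,67.5,95))"
```

```text
t 28.67 tcp [ 452.4 -221.9   67.7] jawyaw 95.3 F [-1.  -0.1  1.6] w 17.7 q7 2.05
-> (451.5, -222, 67.5, 95) turn [ 0.1 -0.1  0.3] shift [ 0.0009 -0.      0.0002] rows 1
```

Contact is felt (Fz from -0.8 to +1.6 N). Release and retreat.

>>> step_arm([
  [[0,0,0],[0,0,0],0.75],
  [[0,0,0],[0,0,0],0.65],
  [[0,0,0],[0,0,0],0.55],
  [[0,0,0],[0,0,0],0.55],
  [[0,0,0],[0,0,-0.008],0.55],
])

```text
time: 29.08
tcp_pos: [451.1, -221.3, 74.7]
ee_rot: [-0.002, -0.046, 0.999, 0.001]
ft_force: [0.5, 0.5, 0.0]
width: 38.7
```

>>> step_arm([
  [[0,0,0],[0,0,-0.025],0.55],
  [[0,0,0],[0,0,-0.055],0.55],
  [[0,0,0],[0,0,-0.085],0.55],
  [[0,0,0],[0.0,0.02,-0.12],0.55],
  [[0,0,0],[0.0,0.04,-0.13],0.55],
])

```text
time: 29.5
tcp_pos: [451.3, -184.0, 211.1]
ee_rot: [0.003, -0.044, 0.999, -0.001]
ft_force: [1.3, -0.3, 1.0]
width: 38.5
```

>>> step_arm([
  [[0,0,0],[0,0.03,-0.01],0.55],
  [[0,0,0],[0,0.065,-0.02],0.55],
  [[0,0,0],[0,0.1,-0.02],0.55],
  [[0,0,0],[0,0.12,-0.02],0.55],
  [[0,0,0],[0,0.12,-0.02],0.55],
])

```text
time: 29.92
tcp_pos: [440.4, -58.8, 232.0]
ee_rot: [0.004, -0.049, 0.999, 0.0]
ft_force: [0.9, 1.1, -1.3]
width: 38.7
```

```bash
python3 -c "
from h import *
go((451.5,-222,67.5,95))
s=capture('scene');save('s29',s,None,1.4);save('s29c',s,(10,140,230,320),3.4);s=capture('side');save('d29',s,(220,90,430,230),3.8);save('w29',capture('wrist'))"
```

```text
t 29.92 tcp [440.4 -58.8 232. ] jawyaw 95.6 F [ 0.9  1.1 -1.3] w 38.7 q7 1.71
-> (451.5, -222, 67.5, 95) turn [-0.   0.4  0.6] shift [ 0.0061 -0.1635  0.1645] rows 6
```

View pics/s29.png

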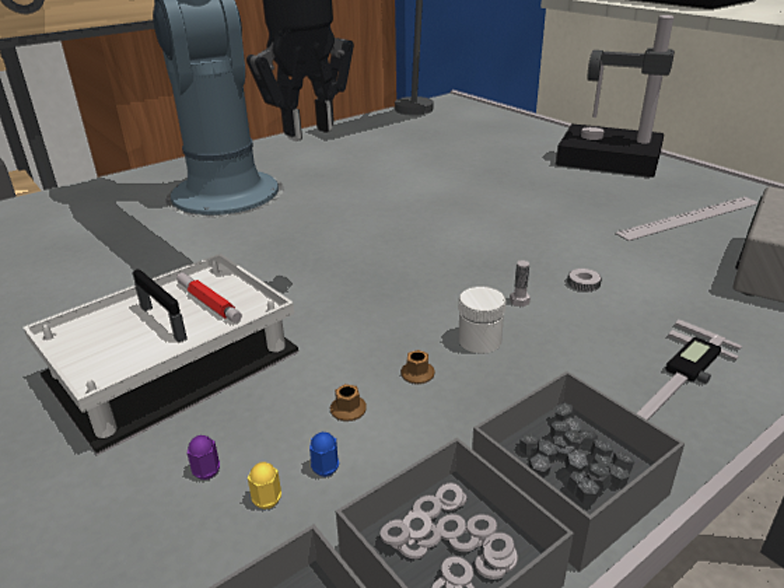

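View pics/s29c.png

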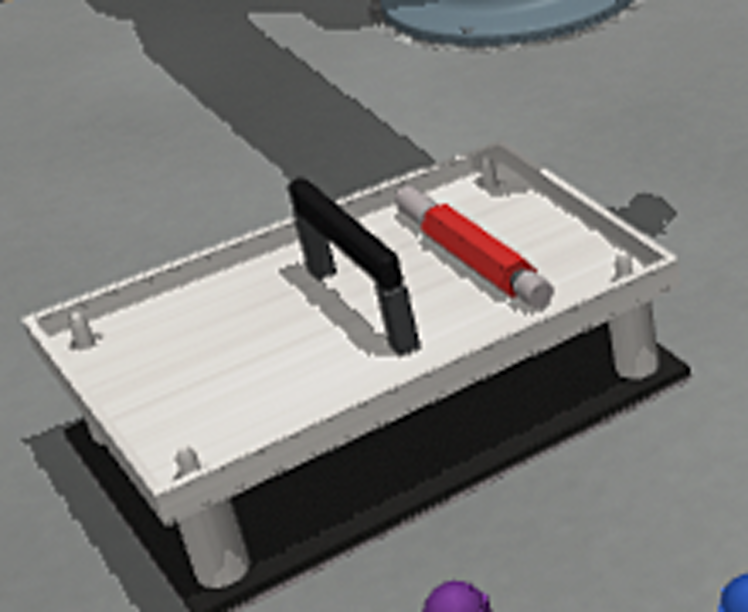

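View pics/d29.png

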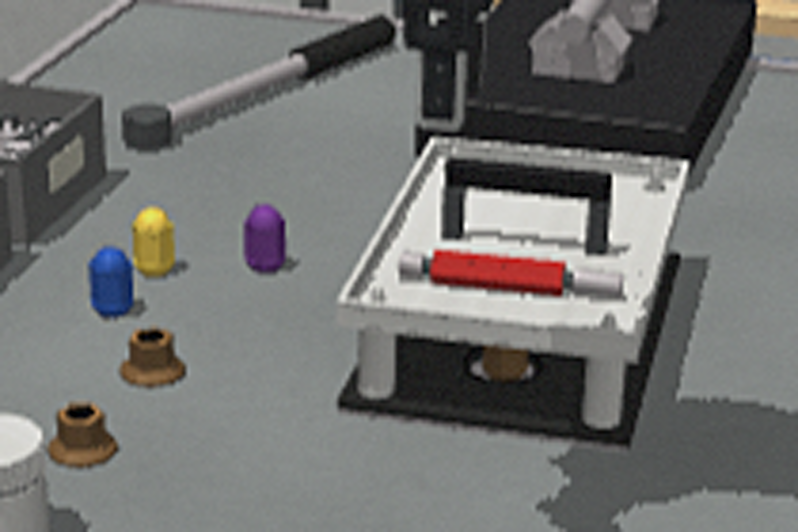

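View pics/w29.png

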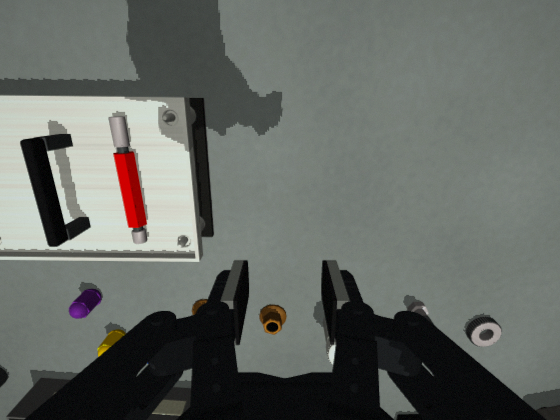

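Everything is in place. The gauge lies parallel to the handle, and the tray is level with its pins through all four holes. Bystanders are unmoved and the robot is clear. I'll let the arm settle, then hand in.

>>> step_arm([
  [[0,0,0],[0,0,0],0.55],
  [[0,0,0],[0,0,0],0.55],
  [[0,0,0],[0,0,0],0.55],
  [[0,0,0],[0,0,0],0.55],
])

```text
time: 30.4
tcp_pos: [440.5, -66.0, 231.2]
ee_rot: [0.003, -0.043, 0.999, -0.001]
ft_force: [-0.2, -0.4, -0.6]
width: 38.3
```

```bash
python3 -c "
from h import *
s=readout.observe();print(s['time'],np.abs(s['dq']).max(),s['ft_force'])
print(workorder.hand_in())"
```

```text
30.4 0.007658198498426498 [-0.17925082 -0.42765768 -0.55428231]
the job is handed in; nothing more can be done
None
```

I packed the carrier and handed the job in at 30.4 s; the hand-in gave no verdict. The three domed bronze nuts stand dome up in the pockets, the upper tray sits on the four posts, and the red plug gauge lies in the tray's +y bay, parallel to the handle.

**Last checks:**
- **Tray and gauge:** the final scene, side and wrist views show the tray level with a pin through each hole and the gauge flat in the tray. The gripper was clear and at rest.
- **Bystanders:** the flange nuts, canister, bolt and coloured look-alikes appear where they started. I judged this by eye and did not re-measure it.
- **Nuts under the tray:** all three were upright before the tray went on. Afterwards only the nearest one showed under the tray, in the side view.

**One disagreement:** the two fixed cameras put the carrier about 3 mm too low in x. I found this from the pin tips seen through the tray holes and corrected it before lowering the tray. The nuts were already placed by then, so I estimate they stand 2–3 mm off centre, inside the 10 mm limit.

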